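Damp check on the mended carrom board

TASK

Check the mended patch of the carrom board for damp: first move the cream striker off the patch into the terracotta bowl, then take the yellow moisture meter out of its leaning stand and hold it upright, pins down, in the middle of the red ring on the patch, its two pins lined up with the black line, pushing so lightly that the spring foot goes about halfway in. Finish like that, the meter still held in the gripper and pushed against the patch; do not let go. Press gently throughout, keep the bowl in its place and leave the jug, the aluminium box and the peg board with its rings alone.

Things in the scene. Friction and masses are not known exactly. Their poses are not given: they have to be found in the camera images.
- striker: Cream disc, 41 mm diameter, 8 mm thick, 15 g, at the start lying on the patch within the red ring. Origin: centre of its underside; z is the disc's axis.
- bowl: Loose terracotta-coloured ceramic bowl, 130 mm across the rim, 50 mm tall, 0.35 kg, open upward, on the board at the left or right. Origin: centre of its underside.
- patch: Pale round repair patch fixed on the board, 74 mm diameter, 2 mm thick (the board's playing surface is at world z = 12 mm, the patch's top at 14 mm). On it a red ring of 40 mm inner diameter and, through its centre, a black line 70 mm long and 6 mm wide that runs along the patch's y axis. Origin: centre of its underside; z up.
- patch_centre (a point): The centre of the red ring, on the top face of the patch.
- stand: Fixed wooden stand on the board at the left or right: base 100 x 70 mm and on it a sleeve that leans 0.35 rad (20 degrees) from vertical towards the stand's own -x (roughly towards the robot). The sleeve walls reach 55 mm up along the leaning axis from the meter's bottom face (the wall on the +x side 30 mm), with 2 mm play round the meter. Origin: centre of the base's underside; z up.
- meter: Loose moisture meter, about 0.13 kg, an upright box 24 mm thick (its x), 34 mm wide (its y) and 120 mm long (its z, pointing away from the pins): lower 50 mm black, upper 70 mm yellow with a green screen on the +x face. Origin: centre of its bottom face (of the housing, not of the pins). At the start it stands pins down in the leaning sleeve, so its upper 65 mm stand free; it draws out along its own z axis and is clear of the sleeve after 80 mm.
- foot (a joint): Travel of the meter's spring foot into the housing: 0 = fully out, 0.010 m = fully in. The spring pushes with about 2 N at 0, 4.5 N at halfway (0.005) and 7 N fully in, where it stops hard. The foot is a grey bar 24 mm wide (along the meter's y) under the housing with two blunt steel pins, 5 mm diameter, 16 mm apart along the meter's y axis.
- pins (a point): Point midway between the two pin ends, on the meter's axis, 22 mm below the meter's origin with the foot fully out.
- jug: Bystander: red plastic jug with a handle, about 105 mm diameter, 150 mm tall, loose, at a far corner of the board. Origin: centre of its underside.
- tin: Bystander: fixed aluminium box with a press-button lid, 88 x 123 x 53 mm, at the far middle of the board. Origin: centre of its underside.
- pegboard: Bystander: fixed wooden peg board, 70 x 130 x 18 mm with two pegs 45 mm tall, at the other far corner. Origin: centre of its underside.
- ring0: Bystander: loose steel ring on one peg, 48 mm diameter, 8 mm thick.
- ring1: Bystander: loose steel ring on the other peg, 48 mm diameter, 8 mm thick.

How it is judged:
By the outcome, as a careful person would: the job done as asked, in the order asked, and still so for the second after the job is handed in, while the arm keeps its last pose, push and grip.
It also fails if it takes over 61 s, if anything falls off the work surface, if the arm or the gripper's body presses on something with over 40 N, if the wrist force passes 120 N, or if a joint passes its speed limit or range.

ROBOT

A 6-joint arm with a two-finger parallel gripper is mounted at the origin on the work surface. World frame = base frame: x ahead of the robot, y to its left, z up, the work surface at z = 0. Lengths are in mm, angles in rad, forces in N, time in s.
With the tool pointing down it reaches from about 275 to 975 mm from the base axis. Payload 8.4 kg.
Tool frame: the origin (TCP) lies at the very end of the fingers, on their centre line; the grasp point (between the pads) lies arm.pinch_z behind it (arm.pinch_z is the distance from the TCP to the grasp point, in mm); y points along the fingers, x is the direction in which the jaws open and shut, and the axes are right-handed (so a half turn about y gives the same grasp; the last joint's range is limited). The gripper opens to 92 mm and grips with 3 to 60 N. Pads are 20 mm wide; open, the fingers measure 128 mm over their backs; the gripper's body (75 mm by 189 mm) begins 69 mm behind the grasp point.
Start: joints at [1.34, 0.353, 1.633, -0, 1.155, -0.002], TCP at [141.754, 608.715, 214.583] pointing down, gripper open.
Joint ranges: [-2.63, 2.63], [-0.92, 2.1], [0.06, 2.66], [-1.3, 4.44], [0, 2.69], [-3.02, 3.02]. Speed limits (rad/s): [2.22, 2.22, 2.79, 3.14, 3.14, 3.14].

INTERFACE

Orientations are given as a unit quaternion [x, y, z, w].
In Python, from station import arm gives the robot as it stands. The module is installed in compiled form; this text tells all that it offers.
- The arm moves only by the tool step_arm, never from a script. Its argument "commands" is a list of rows, each a list of 4 numbers: the shift along the tool's x, y, z in cm, then the turn about the tool's y in rad. In form: [[dx, dy, dz, twist], ...]. A call has 1 to 20 rows; each row shifts and turns the commanded pose from where the row before left it, along the tool's axes as they then stand; what a row does not reach is not made up. A row lasts 1/8 s, in which the tool goes at most 62.5 mm and 10.7 degrees, less where a joint would pass 70% of its speed; a pose out of reach is approached as far as the arm can. A call with a gripper value outside its range is refused whole. "grip" is the opening, from 0 (shut) to 1 (fully open), set as the call begins (left out, the last holds). The fingers move at their own pace and stop on an object; the grip force is fixed at half the most. Time passes only in rows, so rows that do not move let the fingers close. It gives the time, the measured TCP pose, the force and the opening at its end, in the units of the state.
- arm.read_state(): the state, without advancing time (a new reading comes with each control period).
- arm.camera(name): name is "scene" or "top"; returns a dict with "frame" (480x640x3 uint8, red, green, blue), "camera_matrix" (3x3 intrinsics, pixels), "dist" ([k1, k2, p1, p2, k3] as OpenCV has them; the pictures are not rectified), "rvec" (rotation vector, rad) and "tvec" (3), from world to camera coordinates, as OpenCV has them. Camera axes: x right, y down, z forward; pixel columns grow to the right and rows downward; lengths in mm; the calibration is good to about 2 mm. A picture is of the moment at which its call begins. There is no depth.
- arm.finish_job(): hands the job in, once; it reports no verdict.
The state is a dict: "time": time; "joint_pos": joint angles; "joint_vel": joint speeds; "tau": joint torques, N m; "tcp_pos": TCP position; "eef_rot": TCP orientation; "wrist_force": force on the tool from outside, world axes, zero at the start; "ft_torque": the same for the moment, N m; "width": finger opening in mm.
Only numpy, scipy, OpenCV 4.12 (cv2) and the standard library are available. Lean on these libraries where they do the work, as an engineer would, in place of code of your own. Each camera call takes 0.05 s, during which the arm holds its last target.

## Working session

There is one attempt and no reset: what is moved stays moved. The work goes in short steps, Python scripts to look and compute and a tool call to move; the robot and the scene stay as the last step left them, time stands still between calls to the robot, and variables do not carry over. Pictures are saved under pics/ and viewed, and the job is handed in when it is done.

Besides the shell and the picture viewer there is one more tool, called by a JSON object that holds its "op" and its "data", one argument or row to a line. step_arm: Moves the arm, as the interface text tells. Its arguments: {"type":"object","properties":{"commands":{"type":"array","items":{"type":"array","items":{"type":"number"}}},"grip":{"type":"number"}},"required":["commands"]}

```bash
mkdir -p pics
python3 - <<'E'
from station import arm
import cv2,numpy as np
s=arm.read_state()
for k,v in s.items(): print(k,np.round(v,4))
print(arm.pinch_z)
for n in("scene","top"):
    c=arm.camera(n); cv2.imwrite(f"pics/{n}0.png",c["frame"][:,:,::-1])
    R=cv2.Rodrigues(np.array(c["rvec"],float))[0]
    print(n,np.round(c["camera_matrix"],1).tolist(),c["dist"],(-R.T@np.array(c["tvec"]).ravel()).round(1),R.round(3).tolist())
E
```

```text
time 0.0
joint_pos [ 1.3396  0.3536  1.6341 -0.      1.1552 -0.0024]
joint_vel [-0.      0.0008  0.      0.0001  0.003   0.0007]
tau [-1.20000e-03 -5.93841e+01 -3.34203e+01  6.96000e-02  2.35000e-02
 -1.00000e-04]
tcp_pos [141.6528 608.2472 213.8886]
eef_rot [ 0.5541  0.4393 -0.44   -0.5535]
wrist_force [-0.1284  0.3851  0.3862]
ft_torque [-0.0168  0.0511 -0.049 ]
width 91.7934
18.700000000000003
scene [[467.7, 0.0, 315.6], [0.0, 467.7, 241.9], [0.0, 0.0, 1.0]] [-0.0169276  0.         0.         0.         0.       ] [ 981.3 -318.4  741.8] [[0.639, 0.769, 0.018], [0.615, -0.497, -0.612], [-0.462, 0.402, -0.79]]
top [[550.8, 0.0, 318.6], [0.0, 550.8, 247.3], [0.0, 0.0, 1.0]] [-0.03886247  0.          0.          0.          0.        ] [428.3  -7.4 907.1] [[-0.001, -1.0, -0.008], [-0.983, 0.002, -0.183], [0.183, 0.008, -0.983]]
```

View pics/scene0.png

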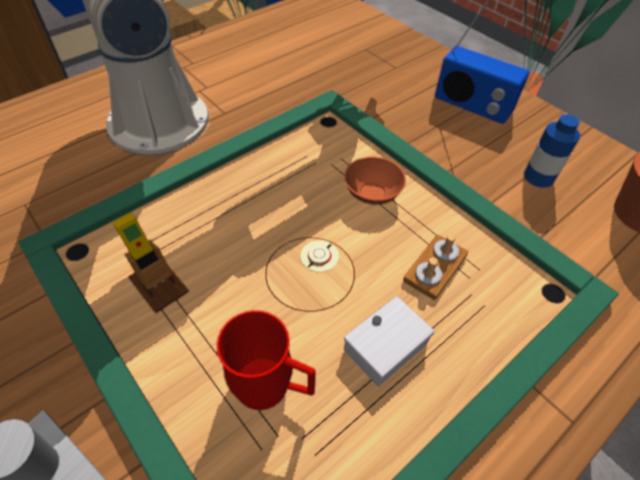

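View pics/top0.png

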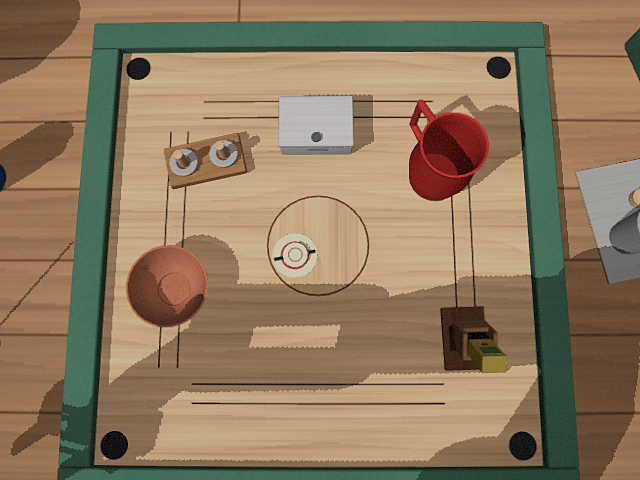

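Create h.py:
```python
import cv2,numpy as np
from scipy.spatial.transform import Rotation as Ro
from station import arm
def cam(n):
    c=arm.camera(n); c["R"]=cv2.Rodrigues(np.array(c["rvec"],float))[0]
    c["K"]=np.array(c["camera_matrix"],float); c["d"]=np.array(c["dist"],float); c["t"]=np.array(c["tvec"],float).ravel()
    c["C"]=-c["R"].T@c["t"]; return c
def rays(c,uv):
    uv=np.array(uv,float).reshape(-1,1,2)
    p=cv2.undistortPoints(uv,c["K"],c["d"]).reshape(-1,2)
    return np.c_[p,np.ones(len(p))]@c["R"]
def onz(c,uv,z):
    r=rays(c,uv); return c["C"]+r*((z-c["C"][2])/r[:,2])[:,None]
def proj(c,P):
    return cv2.projectPoints(np.array(P,float).reshape(-1,1,3),np.array(c["rvec"],float),c["t"],c["K"],c["d"])[0].reshape(-1,2)
def tri(c1,uv1,c2,uv2):
    a=rays(c1,uv1)[0];b=rays(c2,uv2)[0]
    A=np.c_[a,-b]; s=np.linalg.lstsq(A,c2["C"]-c1["C"],rcond=None)[0]
    p=c1["C"]+a*s[0];q=c2["C"]+b*s[1]; return (p+q)/2,np.linalg.norm(p-q)
def save(c,name,box=None,f=1):
    im=c["frame"][:,:,::-1]
    if box: im=im[box[1]:box[3],box[0]:box[2]]
    cv2.imwrite("pics/"+name,cv2.resize(im,None,fx=f,fy=f,interpolation=cv2.INTER_CUBIC))
```

```text
(no output)
```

The scene shows the striker on the patch at about (318,254), the bowl at (375,180) and the meter at (135,240). In the top view the patch is at (295,255), the bowl at (168,286) and the stand and meter at (470,340). I'll zoom in next.

Run:
```python
from h import *
c=cam("top"); s=cam("scene")
a=[c["frame"][225:285,255:335],c["frame"][295:385,425:525]]
b=[s["frame"][225:285,280:360],s["frame"][200:320,100:200]]
def r(i,w,h): return cv2.resize(i,(w,h),interpolation=cv2.INTER_CUBIC)
im=np.vstack([np.hstack([r(a[0],400,300),r(b[0],400,300)])]);cv2.imwrite("pics/z1.png",im[:,:,::-1])
cv2.imwrite("pics/z2.png",r(a[1],600,540)[:,:,::-1]);cv2.imwrite("pics/z3.png",r(b[1],500,600)[:,:,::-1])
```

```text
(no output)
```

View pics/z1.png

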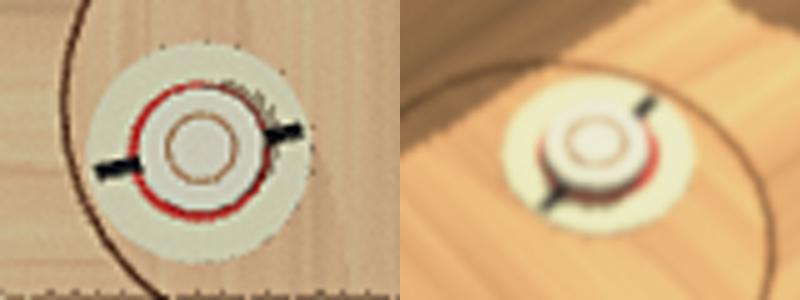

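View pics/z2.png

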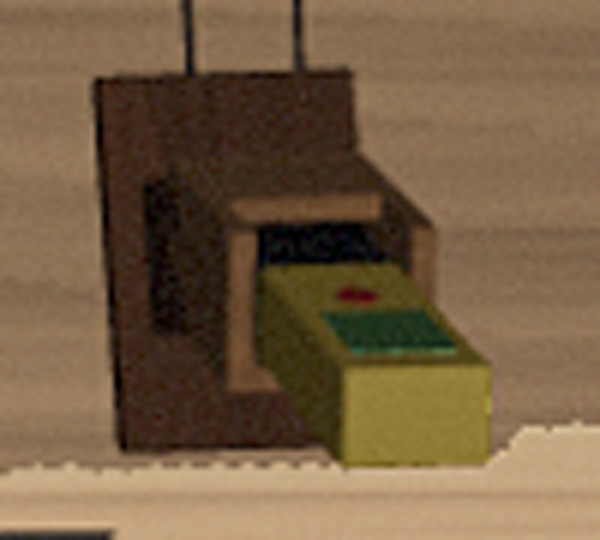

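View pics/z3.png

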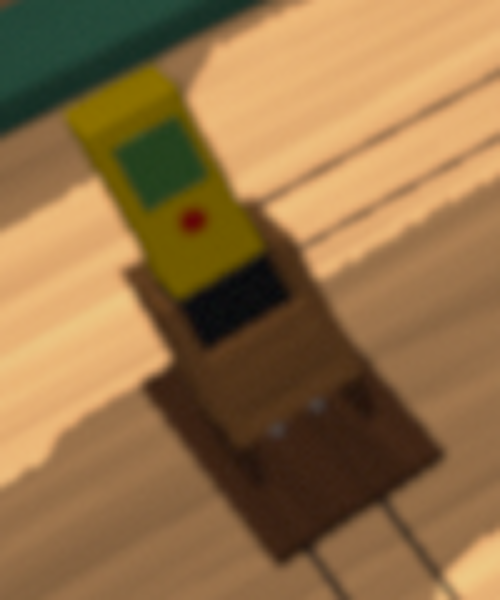

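Run:
```python
from h import *
T=cam("top"); S=cam("scene")
def ell(m):
    cs,_=cv2.findContours(m.astype(np.uint8),cv2.RETR_EXTERNAL,cv2.CHAIN_APPROX_NONE)
    k=max(cs,key=cv2.contourArea); return k.reshape(-1,2)
def circ(P):
    A=np.c_[2*P[:,:2],np.ones(len(P))]; x=np.linalg.lstsq(A,(P[:,:2]**2).sum(1),rcond=None)[0]
    return x[:2],np.sqrt(x[2]+x[0]**2+x[1]**2)
for n,c,b in(("top",T,(265,230,325,282)),("scene",S,(295,232,345,278))):
    f=c["frame"].astype(int); x0,y0,x1,y1=b; g=f[y0:y1,x0:x1]
    r,gg,bb=g[...,0],g[...,1],g[...,2]
    print(n,"patch col",f[y0+4 if n=='scene' else 240, 295 if n=='top' else 310])
    pale=(bb>0.78*r)&(r>110)
    pale=cv2.morphologyEx(pale.astype(np.uint8),cv2.MORPH_CLOSE,np.ones((5,5)))
    k=ell(pale)+[x0,y0]
    h=cv2.convexHull(k).reshape(-1,2)
    P=onz(c,k,14); print(" patch",*circ(P), len(k), cv2.boundingRect(k))
    red=(r>1.6*gg)&(r>100)&(r>1.5*bb); yx=np.argwhere(red)
    P=onz(c,yx[:,::-1]+[x0,y0],14); print(" red",len(P),*circ(P))
    blk=(g.max(2)<70); ys,xs=np.nonzero(blk); P=onz(c,np.c_[xs+x0,ys+y0],14)
    m=P[:,:2].mean(0); w,v=np.linalg.eigh(np.cov((P[:,:2]-m).T)); d=v[:,1]; 
    q=(P[:,:2]-m)@d; print(" line",len(P),m,d, "ang of y axis",np.degrees(np.arctan2(d[1],d[0])),q.min(),q.max(), np.sqrt(w[0]*12))
    # line ends means
    e1=P[q<0,:2].mean(0);e2=P[q>0,:2].mean(0); print(" ends",e1,e2,(e1+e2)/2, np.degrees(np.arctan2(*(e2-e1)[::-1])))
    # bowl
f=T["frame"].astype(int); r,gg,bb=[f[...,i] for i in range(3)]
m=(r>1.5*gg)&(r>60)&(r<230); m[:, :100]=0; m[:,230:]=0; m[:230]=0;m[340:]=0
m=cv2.morphologyEx(m.astype(np.uint8),cv2.MORPH_OPEN,np.ones((3,3)))
k=ell(m); print("bowl bbox",cv2.boundingRect(k)); P=onz(T,k,62); print("bowl rim",*circ(P))
```

```text
top patch col [203 200 172]
 patch [582.1197938  39.4771389] 35.98275633956038 123 (272, 233, 45, 45)
 red 106 [582.80826922  39.10342051] 22.030616054848302
 line 43 [580.90611854  40.92307763] [-0.24813793  0.96872471] ang of y axis 104.3673516475808 -35.12121362978305 36.191004160635636 21.13782818642983
 ends [588.00617417  12.27147252] [574.73215713  65.83751686] [581.36916565  39.05449469] 103.91790020141467
scene patch col [154 113  75]
 patch [585.57004193  36.85400495] 33.51355679916119 94 (302, 242, 36, 29)
 red 16 [587.65817305  37.76123084] 18.228983761914012
 line 2 [589.75862386  13.59297955] [0.62937726 0.7770999 ] ang of y axis 50.99580680686905 -0.9513051873621282 0.9513051873621282 2.5809568279517847e-08
 ends [589.159894    12.85372038] [590.35735371  14.33223871] [589.75862386  13.59297955] 50.99580680686905
bowl bbox (126, 245, 82, 82)
bowl rim [527.1068365  235.18212414] 62.58862290269249
```

Run:
```python
from h import *
T=cam("top"); S=cam("scene")
t=lambda x,y:[[425+x/6-.42,295+y/6-.42]]
s=lambda x,y:[[100+x/5-.4,200+y/5-.4]]
pts={"F+":(t(345,365),s(180,100)),"F-":(t(490,363),s(88,143)),"B+":(t(345,463),s(157,67)),"B-":(t(490,463),s(68,113))}
for k,(a,b) in pts.items():
    p,e=tri(T,a,S,b); print(k,p.round(1),round(e,1))
# base corners
for k,a in {"fl":t(95,78),"fr":t(352,70),"bl":t(120,450)}.items(): print(k,onz(T,a,20).round(1),onz(T,a,24).round(1))
for k,a in {"f+":s(440,457),"f-":s(280,560),"b-":s(148,383)}.items(): print(k,onz(S,a,20).round(1),onz(S,a,24).round(1))
print("striker",onz(T,[[255+200/5-.4,225+147/5-.4]],22), onz(S,[[280+198/5-.4,225+143/5-.4]],22))
# red button
p,e=tri(T,t(357,295),S,s(193,221)); print("button",p,e)
```

```text
F+ [ 420.3 -220.1  158.3] 0.0
F- [ 420.6 -251.7  160.7] 0.3
B+ [ 399.  -219.4  155.2] 1.1
B- [ 399.  -251.3  155.4] 2.1
fl [[ 494.7 -196.1   20. ]] [[ 494.4 -195.3   24. ]]
fr [[ 496.6 -265.3   20. ]] [[ 496.3 -264.2   24. ]]
bl [[ 397.1 -198.9   20. ]] [[ 397.3 -198.1   24. ]]
f+ [[ 500.3 -201.4   20. ]] [[ 503.  -202.1   24. ]]
f- [[ 502.  -266.1   20. ]] [[ 504.7 -266.4   24. ]]
b- [[ 405.2 -268.4   20. ]] [[ 408.3 -268.6   24. ]]
striker [[582.331019  38.606699  22.      ]] [[585.63140152  35.93217529  22.        ]]
button [ 435.97617445 -234.50296907  121.21669785] 0.4282188964977109
```

```bash
cat >> h.py <<'E'
def plan(target,yaw_j=None,s=None):
    """deltas in tool axes (cm) to target TCP; yaw_j: desired heading (deg) of tool x axis mod 180"""
    s=s or arm.read_state(); R=Ro.from_quat(s["eef_rot"]).as_matrix()
    d=R.T@(np.array(target)-s["tcp_pos"])/10
    h=np.degrees(np.arctan2(R[1,0],R[0,0]))
    print("t",round(s["time"],2),"tcp",np.round(s["tcp_pos"],1),"down",R[:,1].round(3),"xhead",round(h,2),"F",np.round(s["wrist_force"],1),"w",round(float(s["width"]),1))
    print("delta cm tool",d.round(2))
    if yaw_j is not None: print("twist rad (sign for down y)",np.radians(((h-yaw_j)+90)%180-90).round(3))
E
python3 - <<'E'
from h import *
R=Ro.from_quat(arm.read_state()["eef_rot"]).as_matrix(); print(R.round(3))
plan([582.5,39,150],15)
E
```

```text
[[ 0.227 -0.    -0.974]
 [ 0.974 -0.     0.227]
 [-0.    -1.     0.   ]]
t 0.4 tcp [141.7 608.7 214.5] down [-0. -0. -1.] xhead 76.89 F [-0.2 -0.4  0.8] w 92.1
delta cm tool [-45.48   6.46 -55.85]
twist rad (sign for down y) 1.08
```

{"op": "step_arm", "data": {
  "commands": [
    [-2.8,0.3,-3.5,0],
    [-2.8,0.3,-3.5,0],
    [-2.8,0.3,-3.5,0],
    [-2.8,0.3,-3.5,0],
    [-2.8,0.3,-3.5,0],
    [-2.8,0.3,-3.5,0],
    [-2.8,0.3,-3.5,0],
    [-2.8,0.3,-3.5,0],
    [-2.8,0.3,-3.5,0],
    [-2.8,0.3,-3.5,0],
    [-2.8,0.3,-3.5,0],
    [-2.8,0.3,-3.5,0],
    [-2.8,0.3,-3.5,0],
    [-2.8,0.3,-3.5,0],
    [-2.8,0.3,-3.5,0],
    [-2.8,0.3,-3.5,0.18],
    [0,0,0,0.18],
    [0,0,0,0.18],
    [0,0,0,0.18],
    [0,0,0,0.18]
  ],
  "grip": 1
}}

```text
time: 2.9
tcp_pos: [585.6, 45.3, 166.6]
eef_rot: [0.69, 0.153, -0.153, -0.69]
wrist_force: [-0.4, 0.2, 0.4]
width: 91.9
```

Run:
```python
from h import *
plan([582.5,39,150],15)
```

```text
t 2.9 tcp [585.6  45.3 166.6] down [ 0. -0. -1.] xhead 24.98 F [-0.4  0.2  0.4] w 91.9
delta cm tool [-0.54  1.66 -0.44]
twist rad (sign for down y) 0.174
```

{"op": "step_arm", "data": {
  "commands": [
    [-0.54,0,-0.44,0],
    [0,2,0,0.087],
    [0,2,0,0.087],
    [0,2,0,0],
    [0,2,0,0],
    [0,1.7,0,0],
    [0,1,0,0],
    [0,0,0,0]
  ]
}}

```text
time: 3.9
tcp_pos: [582.1, 39.0, 59.0]
eef_rot: [-0.701, -0.094, 0.095, 0.701]
wrist_force: [-0.4, 1.0, -0.5]
width: 91.9
```

Run:
```python
from h import *
plan([582.5,39,17])
S=cam("scene");T=cam("top"); save(S,"s1.png",(260,180,380,290),5);save(T,"t1.png",(230,190,350,290),5)
st=arm.read_state(); R=Ro.from_quat(st["eef_rot"]).as_matrix()
for sg in(-46,0,46): print(proj(S,st["tcp_pos"]+R[:,0]*sg),proj(T,st["tcp_pos"]+R[:,0]*sg))
```

```text
t 3.9 tcp [582.1  39.   59. ] down [-0.001 -0.    -1.   ] xhead 15.41 F [-0.4  1.  -0.5] w 91.9
delta cm tool [ 0.04  4.2  -0.01]
[[299.96645429 228.06538898]] [[300.73625313 277.62599607]]
[[320.03941075 239.24950117]] [[293.07071554 249.47813059]]
[[340.84780393 250.84382256]] [[285.55557088 221.86214922]]
```

View pics/s1.png

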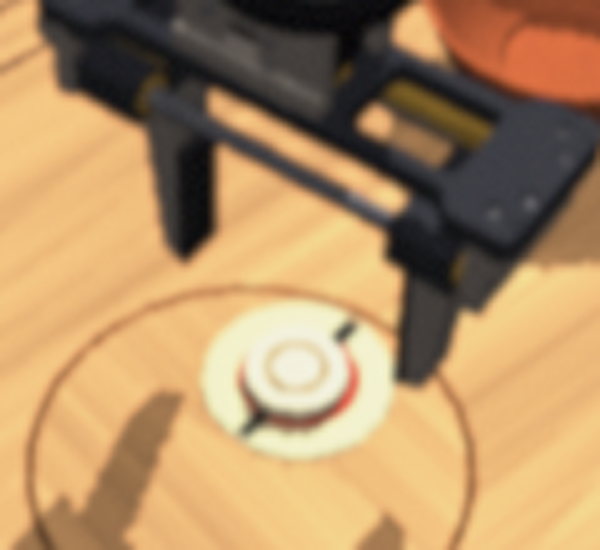

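View pics/t1.png

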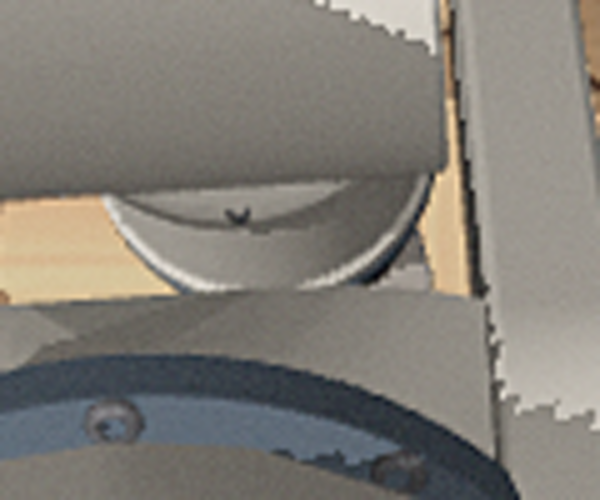

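{"op": "step_arm", "data": {
  "commands": [
    [0.04,1.2,0,0],
    [0,1.2,0,0],
    [0,1.0,0,0],
    [0,0.5,0,0],
    [0,0.35,0,0],
    [0,0,0,0]
  ]
}}

```text
time: 4.75
tcp_pos: [582.9, 39.2, 16.9]
eef_rot: [-0.701, -0.094, 0.095, 0.701]
wrist_force: [0.0, 0.4, 0.2]
width: 91.8
```

{"op": "step_arm", "data": {
  "commands": [
    [0,0,0,0],
    [0,0,0,0],
    [0,0,0,0],
    [0,0,0,0],
    [0,0,0,0],
    [0,0,0,0]
  ],
  "grip": 0.3
}}

```text
time: 5.5
tcp_pos: [583.0, 39.2, 17.1]
eef_rot: [0.701, 0.094, -0.094, -0.701]
wrist_force: [0.5, 0.1, 0.5]
width: 39.5
```

{"op": "step_arm", "data": {
  "commands": [
    [0,-0.5,0,0],
    [0,-1.5,0,0],
    [0,-3,0,0],
    [0,-3,0,0],
    [0,-1.5,0,0],
    [0,0,0,0]
  ],
  "grip": 0.2
}}

```text
time: 6.25
tcp_pos: [583.7, 39.3, 113.4]
eef_rot: [0.701, 0.095, -0.094, -0.701]
wrist_force: [0.4, -0.2, 0.0]
width: 39.0
```

Run:
```python
from h import *
plan([527,235,115])
S=cam("scene"); save(S,"s2.png",(260,120,420,290),4)
```

```text
t 6.25 tcp [583.7  39.3 113.4] down [ 0.002  0.    -1.   ] xhead 15.36 F [ 0.4 -0.2  0. ] w 39.0
delta cm tool [-0.28 -0.17 20.38]
```

View pics/s2.png

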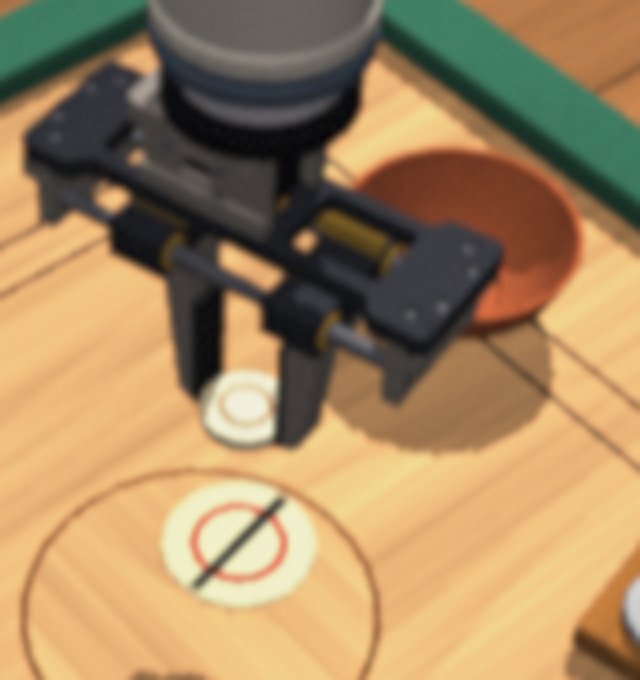

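{"op": "step_arm", "data": {
  "commands": [
    [-0.04,0,1.5,0],
    [-0.04,0,3,0],
    [-0.04,0,4,0],
    [-0.04,0,4,0],
    [-0.04,0,4,0],
    [-0.04,0,2.9,0],
    [-0.04,0,1,0],
    [0,1.5,0,0],
    [0,2,0,0],
    [0,1.7,0,0],
    [0,1.2,0,0],
    [0,0.5,0,0],
    [0,0,0,0]
  ]
}}

```text
time: 7.92
tcp_pos: [526.2, 235.0, 42.9]
eef_rot: [0.701, 0.094, -0.095, -0.701]
wrist_force: [-0.1, -1.1, -0.6]
width: 39.2
```

Run:
```python
from h import *
plan([527,235,42])
S=cam("scene"); save(S,"s3.png",(300,80,460,230),4)
```

```text
t 7.92 tcp [526.2 235.   42.9] down [-0. -0. -1.] xhead 15.34 F [-0.1 -1.1 -0.6] w 39.2
delta cm tool [ 0.07  0.09 -0.02]
```

View pics/s3.png

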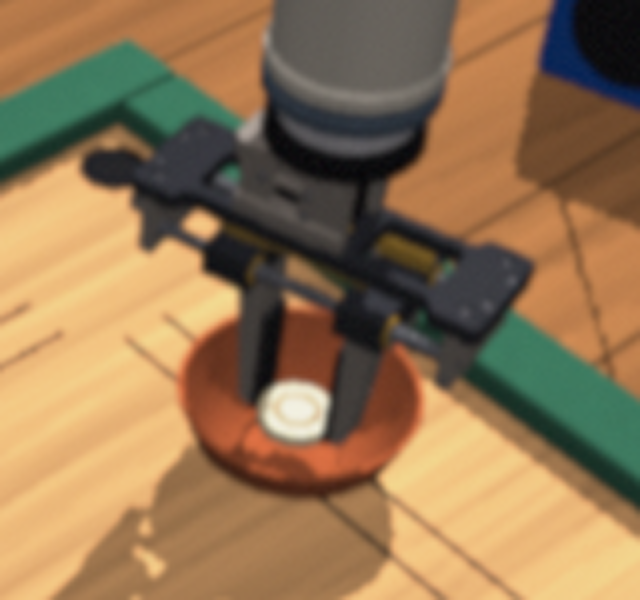

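The striker is held inside the bowl at about (374,182), with finger clearance. I'll lower slightly and open a little.

{"op": "step_arm", "data": {
  "commands": [
    [0,0.4,0,0],
    [0,0,0,0]
  ]
}}

```text
time: 8.22
tcp_pos: [526.2, 235.2, 39.2]
eef_rot: [-0.701, -0.095, 0.094, 0.701]
wrist_force: [0.5, -1.1, 0.5]
width: 39.5
```

{"op": "step_arm", "data": {
  "commands": [
    [0,0,0,0],
    [0,0,0,0],
    [0,0,0,0],
    [0,-1.5,0,0],
    [0,-3,0,0],
    [0,-4,0,0],
    [0,-5,0,0],
    [0,-2,0,0],
    [0,0,0,0]
  ],
  "grip": 0.56
}}

```text
time: 9.35
tcp_pos: [527.3, 235.7, 196.7]
eef_rot: [-0.7, -0.096, 0.093, 0.701]
wrist_force: [-0.1, 0.2, -1.7]
width: 51.4
```

Run:
```python
from h import *
S=cam("scene"); save(S,"s4.png",(300,80,460,230),4)
# lined up meter: axis via yaw
yaw=np.radians(1.5); u=np.array([-np.sin(.35)*np.cos(yaw),-np.sin(.35)*np.sin(yaw),np.cos(.35)])
top=np.array([410,-235.6,157.5]); g=top-25*u; tcp=g-[0,0,18.7]
print(u,g,tcp); plan([tcp[0],tcp[1],230],-88.5)
```

```text
[-0.3427803  -0.00897602  0.93937271] [ 418.56950762 -235.37559955  134.01568218] [ 418.56950762 -235.37559955  115.31568218]
t 9.4 tcp [526.4 235.3 195. ] down [ 0.002  0.001 -1.   ] xhead 15.36 F [ 0.8  0.5 -0.7] w 51.5
delta cm tool [-22.86  -3.55 -42.53]
twist rad (sign for down y) -1.329
```

View pics/s4.png

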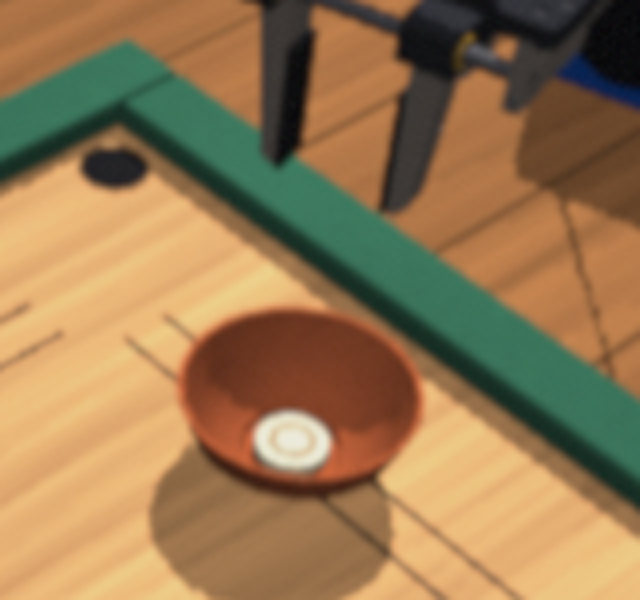

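{"op": "step_arm", "data": {
  "commands": [
    [-2,-0.35,-3.5,0],
    [-2.3,-0.35,-4.3,0],
    [-2.3,-0.35,-4.3,0],
    [-2.3,-0.35,-4.3,0],
    [-2.3,-0.35,-4.3,0],
    [-2.3,-0.35,-4.3,0],
    [-2.3,-0.35,-4.3,0],
    [-2.3,-0.35,-4.3,0],
    [-2.3,-0.35,-4.3,0],
    [-2.3,-0.35,-4.3,0.15],
    [0,0,0,0.166],
    [0,0,0,0.166],
    [0,0,0,0.166],
    [0,0,0,0.166],
    [0,0,0,0.166],
    [0,0,0,0.166],
    [0,0,0,0.166],
    [0,0,0,0.166],
    [0,0,0,0.166],
    [0,0,0,0.166]
  ],
  "grip": 0.7
}}

```text
time: 11.9
tcp_pos: [418.2, -231.4, 227.6]
eef_rot: [0.506, -0.495, 0.493, -0.506]
wrist_force: [-0.5, 0.0, 0.4]
width: 64.5
```

Run:
```python
from h import *
plan([418.6,-235.4,165],-88.5)
S=cam("scene");T=cam("top"); save(S,"s5.png",(60,80,220,230),4);save(T,"t5.png")
def circ(P):
    A=np.c_[2*P[:,:2],np.ones(len(P))]; x=np.linalg.lstsq(A,(P[:,:2]**2).sum(1),rcond=None)[0]
    return x[:2],np.sqrt(x[2]+x[0]**2+x[1]**2)
for n,c,b in(("top",T,(265,230,325,282)),("scene",S,(295,232,345,278))):
    f=c["frame"].astype(int); x0,y0,x1,y1=b; g=f[y0:y1,x0:x1]
    r,gg,bb=g[...,0],g[...,1],g[...,2]
    red=(r>1.4*gg)&(r>90)&(r>1.4*bb)
    red&=(r>1.7*gg) if n=='top' else True
    yx=np.argwhere(red); P=onz(c,yx[:,::-1]+[x0,y0],14); print(n,"red",len(P),*circ(P))
    blk=(g.max(2)<90); 
    num,lab,stt,_=cv2.connectedComponentsWithStats(blk.astype(np.uint8),connectivity=8)
    i=1+np.argmax(stt[1:,4]); ys,xs=np.nonzero(lab==i); P=onz(c,np.c_[xs+x0,ys+y0],14)
    m=P[:,:2].mean(0); w,v=np.linalg.eigh(np.cov((P[:,:2]-m).T)); d=v[:,1]
    if d[1]<0:d=-d
    q=(P[:,:2]-m)@d; print(" line",len(P),m.round(1),"ang",np.degrees(np.arctan2(d[1],d[0])).round(1),q.min(),q.max(), np.sqrt(w[0]*12))
```

```text
t 11.9 tcp [ 418.2 -231.4  227.6] down [-0.002  0.001 -1.   ] xhead -88.66 F [-0.5  0.   0.4] w 64.5
delta cm tool [0.41 6.26 0.04]
twist rad (sign for down y) -0.003
top red 128 [582.38510525  39.42201768] 21.706800425244964
 line 116 [582.4  39.8] ang 101.8 -33.59894306071694 33.82953738179223 4.6984510481364765
scene red 78 [584.80440825  37.10672339] 21.533343676929658
 line 12 [581.7  50. ] ang 100.8 -16.494226367745412 14.874524712138385 1.4375625090316912
```

View pics/s5.png

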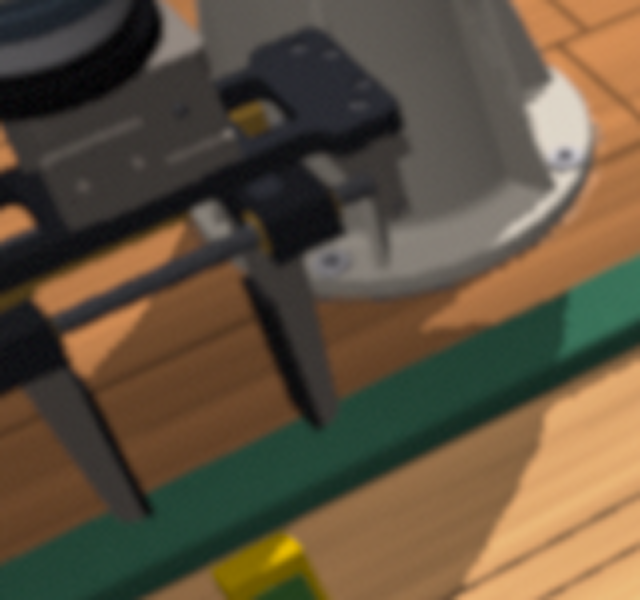

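View pics/t5.png

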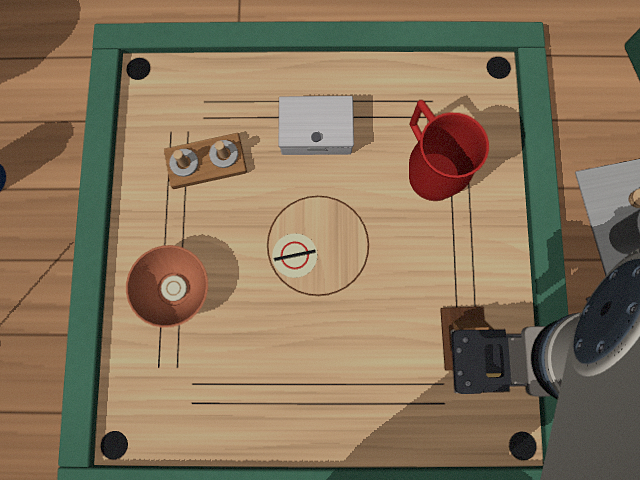

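Run:
```python
from h import *
T=cam("top")
f=cv2.imread("pics/top0.png")[:,:,::-1].astype(int)
for v in (352,356,360,364,367,370,372,374): print(v,[tuple(f[v,u]) for u in (478,479,480,481,482,483)],'|',[tuple(f[v,u]) for u in (504,505,506,507,508,509)])
print([ (v,tuple(f[v,493])) for v in range(350,378)])
```

```text
352 [(np.int64(63), np.int64(53), np.int64(13)), (np.int64(83), np.int64(68), np.int64(27)), (np.int64(94), np.int64(78), np.int64(37)), (np.int64(85), np.int64(67), np.int64(18)), (np.int64(72), np.int64(66), np.int64(36)), (np.int64(41), np.int64(54), np.int64(27))] | [(np.int64(143), np.int64(116), np.int64(86)), (np.int64(142), np.int64(114), np.int64(89)), (np.int64(138), np.int64(111), np.int64(82)), (np.int64(140), np.int64(114), np.int64(86)), (np.int64(140), np.int64(112), np.int64(83)), (np.int64(144), np.int64(119), np.int64(92))]
356 [(np.int64(60), np.int64(49), np.int64(20)), (np.int64(61), np.int64(50), np.int64(21)), (np.int64(62), np.int64(51), np.int64(26)), (np.int64(61), np.int64(51), np.int64(23)), (np.int64(92), np.int64(75), np.int64(26)), (np.int64(116), np.int64(99), np.int64(41))] | [(np.int64(139), np.int64(120), np.int64(52)), (np.int64(141), np.int64(122), np.int64(52)), (np.int64(131), np.int64(113), np.int64(41)), (np.int64(141), np.int64(112), np.int64(89)), (np.int64(135), np.int64(110), np.int64(82)), (np.int64(136), np.int64(110), np.int64(82))]
360
[... 4120 characters left out ...]
59))), (365, (np.int64(145), np.int64(126), np.int64(57))), (366, (np.int64(145), np.int64(127), np.int64(56))), (367, (np.int64(145), np.int64(127), np.int64(58))), (368, (np.int64(141), np.int64(122), np.int64(51))), (369, (np.int64(146), np.int64(127), np.int64(62))), (370, (np.int64(143), np.int64(123), np.int64(55))), (371, (np.int64(142), np.int64(123), np.int64(51))), (372, (np.int64(140), np.int64(117), np.int64(60))), (373, (np.int64(203), np.int64(174), np.int64(139))), (374, (np.int64(198), np.int64(171), np.int64(135))), (375, (np.int64(196), np.int64(170), np.int64(131))), (376, (np.int64(196), np.int64(162), np.int64(127))), (377, (np.int64(177), np.int64(146), np.int64(114)))]
```

Run:
```python
from h import *
T=cam("top");S=cam("scene")
off=proj(S,[584.8,37.1,14])[0]-proj(S,[582.4,39.5,14])[0]; print("scene px offset",off)
ct=[[494.1,364.05]]
for z in (150,154,157.5,161): print(z,onz(T,ct,z).round(1))
s=lambda x,y:np.array([[100+x/5-.4,200+y/5-.4]])
cs=(s(180,100)+s(88,143)+s(157,67)+s(68,113))/4
print(cs,tri(T,ct,S,cs),tri(T,ct,S,cs-off))
```

```text
scene px offset [-0.15312518  1.41111488]
150 [[ 408.7 -238.2  150. ]]
154 [[ 408.8 -237.   154. ]]
157.5 [[ 408.9 -235.9  157.5]]
161 [[ 408.9 -234.8  161. ]]
[[124.25 220.75]] (array([ 409.02532328, -235.71856242,  156.60019936]), np.float64(0.9446662713812238)) (array([ 409.15496467, -234.70734054,  159.51428951]), np.float64(1.2028012979552696))
```

{"op": "step_arm", "data": {
  "commands": [
    [0.34,0,-0.06,0],
    [0,2,0,0],
    [0,3,0,0],
    [0,3,0,0],
    [0,2,0,0],
    [0,1.1,0,0],
    [0,0,0,0]
  ]
}}

```text
time: 13.02
tcp_pos: [418.3, -235.3, 117.7]
eef_rot: [0.507, -0.493, 0.492, -0.507]
wrist_force: [-0.6, -0.0, -0.4]
width: 64.3
```

Run:
```python
from h import *
plan([417.6,-234.8,116.3],-88.5)
S=cam("scene");T=cam("top"); save(S,"s6.png",(60,160,220,310),4)
print(proj(S,arm.read_state()["tcp_pos"]+np.array([0,0,18.7])))
```

```text
t 13.03 tcp [ 418.3 -235.3  117.7] down [-0.001  0.    -1.   ] xhead -88.32 F [-0.6 -0.  -0.4] w 64.3
delta cm tool [-0.05  0.14 -0.07]
twist rad (sign for down y) 0.003
[[130.25596365 231.83073455]]
```

View pics/s6.png

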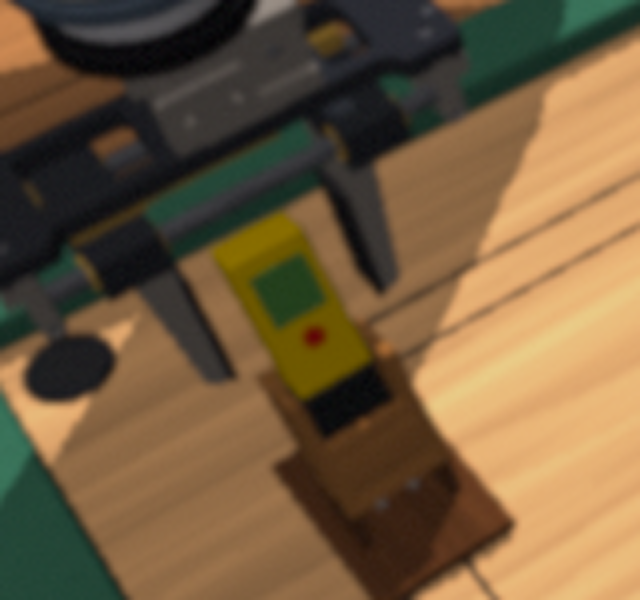

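{"op": "step_arm", "data": {
  "commands": [
    [0,0,0,0],
    [0,0,0,0],
    [0,0,0,0],
    [0,0,0,0],
    [0,0,0,0]
  ],
  "grip": 0.2
}}

```text
time: 13.75
tcp_pos: [418.7, -235.3, 118.3]
eef_rot: [-0.507, 0.493, -0.493, 0.507]
wrist_force: [0.1, 0.4, 4.2]
width: 33.6
```

Run:
```python
from h import *
s=arm.read_state(); print({k:np.round(s[k],2) for k in("wrist_force","ft_torque","width","tcp_pos")})
S=cam("scene"); save(S,"s7.png",(60,160,220,310),4)
```

```text
{'wrist_force': array([0.12, 0.36, 4.2 ]), 'ft_torque': array([0.15, 0.28, 0.05]), 'width': np.float64(33.61), 'tcp_pos': array([ 418.67, -235.33,  118.32])}
```

View pics/s7.png

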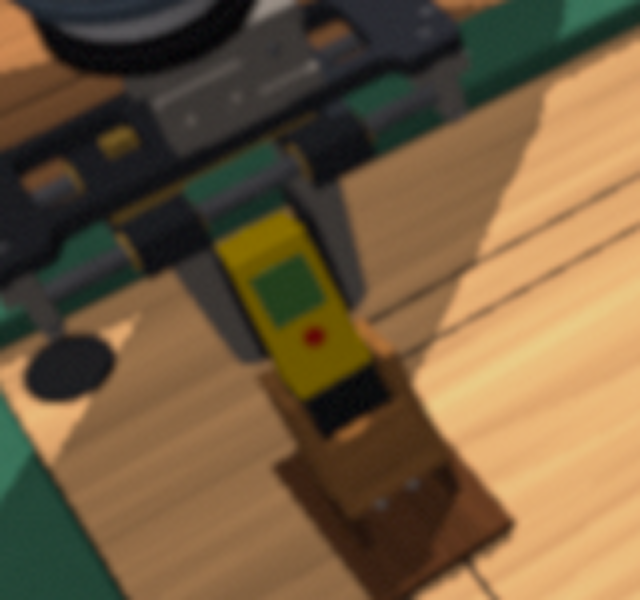

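{"op": "step_arm", "data": {
  "commands": [
    [0,-0.3,-0.11,0],
    [0,-0.45,-0.165,0],
    [0,-0.6,-0.22,0],
    [0,-0.6,-0.22,0],
    [0,-0.45,-0.165,0],
    [0,-0.15,-0.055,0],
    [0,0,0,0]
  ]
}}

```text
time: 14.68
tcp_pos: [409.3, -235.7, 143.8]
eef_rot: [-0.507, 0.493, -0.493, 0.507]
wrist_force: [0.9, -0.5, 0.5]
width: 33.7
```

Run:
```python
from h import *
s=arm.read_state(); print({k:np.round(s[k],2) for k in("wrist_force","ft_torque","width","tcp_pos")})
S=cam("scene"); save(S,"s8.png",(60,160,220,310),4)
```

```text
{'wrist_force': array([ 0.91, -0.54,  0.53]), 'ft_torque': array([ 0.02, -0.25,  0.01]), 'width': np.float64(33.73), 'tcp_pos': array([ 409.27, -235.66,  143.81])}
```

View pics/s8.png

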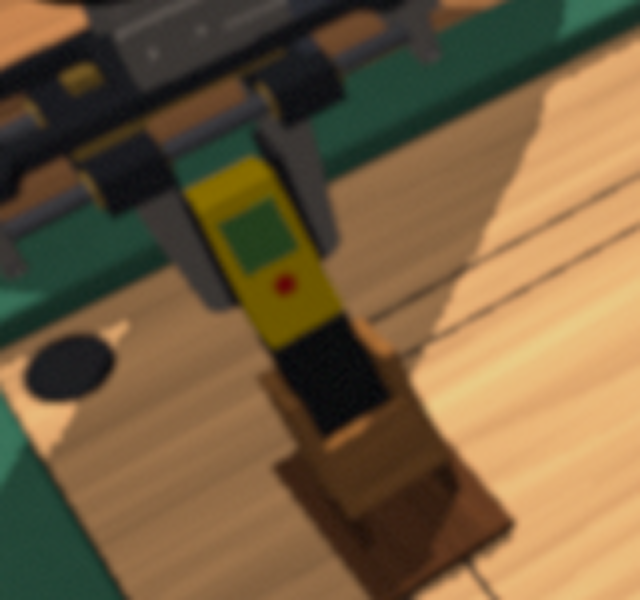

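{"op": "step_arm", "data": {
  "commands": [
    [0,-0.14,0.3,0],
    [0,-0.13,0.35,0],
    [0,-0.12,0.35,0],
    [0,-0.1,0.35,0],
    [0,-0.08,0.35,0]
  ]
}}

```text
time: 15.35
tcp_pos: [423.6, -234.5, 148.4]
eef_rot: [0.509, -0.494, 0.491, -0.506]
wrist_force: [-8.3, -1.4, 1.4]
width: 33.7
```

Run:
```python
from h import *
s=arm.read_state(); print({k:np.round(s[k],2) for k in("wrist_force","ft_torque","width","tcp_pos")})
S=cam("scene"); save(S,"s9.png",(60,160,220,310),4)
```

```text
{'wrist_force': array([-8.27, -1.42,  1.42]), 'ft_torque': array([-0.39,  2.14, -0.02]), 'width': np.float64(33.69), 'tcp_pos': array([ 423.56, -234.53,  148.43])}
```

View pics/s9.png

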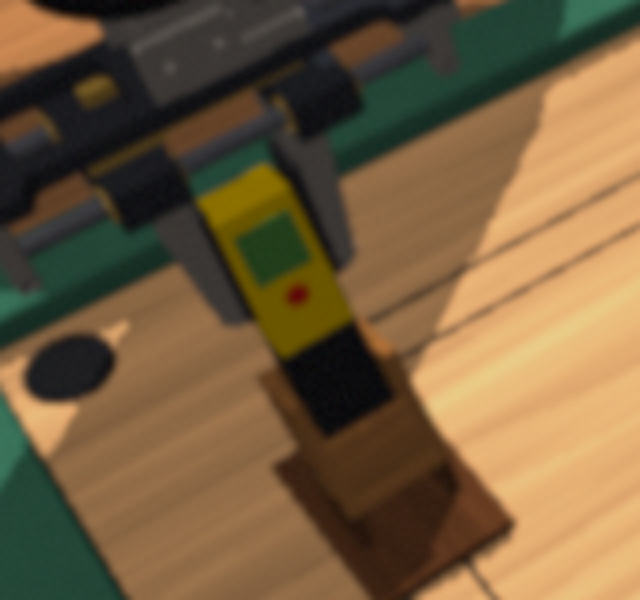

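{"op": "step_arm", "data": {
  "commands": [
    [0,-0.06,0.35,0],
    [0,-0.05,0.35,0],
    [0,-0.04,0.35,0],
    [0,-0.02,0.3,0],
    [0,-0.01,0.2,0],
    [0,0,0,0]
  ]
}}

```text
time: 16.15
tcp_pos: [439.3, -233.9, 150.3]
eef_rot: [0.508, -0.494, 0.491, -0.506]
wrist_force: [-7.2, 0.2, 1.9]
width: 34.0
```

Run:
```python
from h import *
s=arm.read_state(); print({k:np.round(s[k],2) for k in("wrist_force","ft_torque","width","tcp_pos")})
S=cam("scene"); save(S,"s10.png",(60,160,220,310),4)
```

```text
{'wrist_force': array([-7.24,  0.21,  1.92]), 'ft_torque': array([-0.02,  1.91, -0.01]), 'width': np.float64(33.95), 'tcp_pos': array([ 439.26, -233.91,  150.28])}
```

View pics/s10.png

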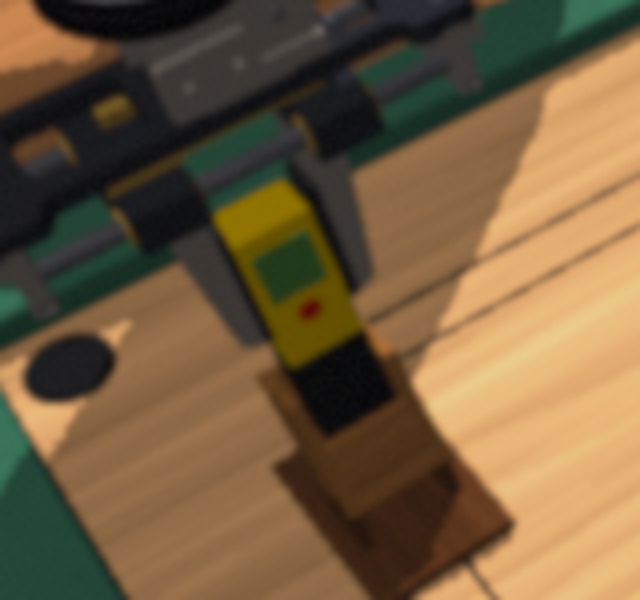

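```bash
cat >> h.py <<'E'
def tiltpred(S,P,yaw,ths=(20,10,5,0,-5,-10),up=25,dn=45):
    y=np.array([-np.sin(yaw),np.cos(yaw),0]);x=np.array([np.cos(yaw),np.sin(yaw),0]);z=np.array([0,0,1.])
    for th in ths:
        a=np.radians(th);u=-np.sin(a)*x+np.cos(a)*z;n=np.cos(a)*x+np.sin(a)*z
        # front-top mid, boundary mid, back-top mid
        q=proj(S,[P+up*u+12*n,P-dn*u+12*n,P+up*u-12*n])
        print(th,q.round(1).tolist(),"L",np.linalg.norm(q[0]-q[1]).round(1),"topw",np.linalg.norm(q[0]-q[2]).round(1))
E
python3 - <<'E'
from h import *
S=cam("scene"); save(S,"s11.png",(105,195,170,275),7)
P=arm.read_state()["tcp_pos"]+np.array([0,0,18.7])
tiltpred(S,P,np.radians(1.5))
c0=cv2.imread("pics/scene0.png")
E
```

```text
20 [[126.7, 216.0], [145.9, 251.2], [121.5, 211.2]] L 40.1 topw 7.1
10 [[128.3, 218.2], [144.5, 250.0], [122.0, 211.2]] L 35.7 topw 9.5
5 [[129.2, 219.4], [143.6, 249.2], [122.3, 211.3]] L 33.1 topw 10.6
0 [[130.1, 220.6], [142.6, 248.2], [122.7, 211.6]] L 30.3 topw 11.6
-5 [[131.0, 221.9], [141.6, 247.1], [123.2, 212.1]] L 27.3 topw 12.6
-10 [[131.9, 223.3], [140.5, 245.8], [123.8, 212.6]] L 24.1 topw 13.4
```

View pics/s11.png

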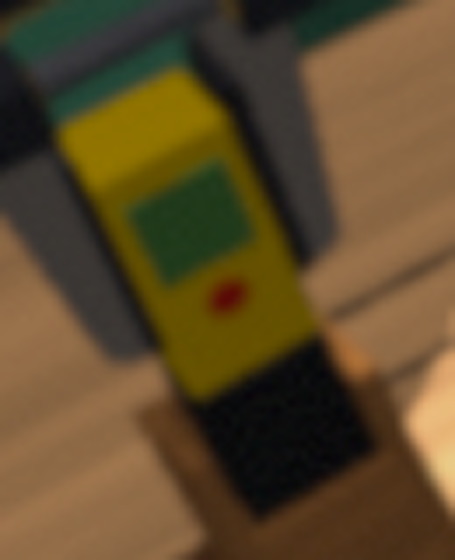

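{"op": "step_arm", "data": {
  "commands": [
    [0,-0.03,0.3,0],
    [0,-0.03,0.3,0],
    [0,-0.02,0.2,0],
    [0,0,0,0]
  ]
}}

```text
time: 16.75
tcp_pos: [447.4, -233.7, 151.1]
eef_rot: [0.508, -0.494, 0.491, -0.506]
wrist_force: [-6.7, 0.3, 3.6]
width: 33.8
```

Run:
```python
from h import *
s=arm.read_state(); print({k:np.round(s[k],2) for k in("wrist_force","ft_torque","width","tcp_pos")})
S=cam("scene"); save(S,"s12.png",(105,195,170,275),7)
P=arm.read_state()["tcp_pos"]+np.array([0,0,18.7])
tiltpred(S,P,np.radians(1.5))
print("initial:");tiltpred(S,np.array([417.6,-234.8,135]),np.radians(1.5),(20,))
```

```text
{'wrist_force': array([-6.67,  0.26,  3.57]), 'ft_torque': array([0.05, 1.8 , 0.01]), 'width': np.float64(33.77), 'tcp_pos': array([ 447.37, -233.67,  151.12])}
20 [[129.1, 218.7], [148.3, 254.0], [123.7, 213.8]] L 40.1 topw 7.3
10 [[130.7, 220.9], [146.8, 252.8], [124.2, 213.8]] L 35.7 topw 9.6
5 [[131.6, 222.1], [145.9, 251.9], [124.6, 214.0]] L 33.1 topw 10.7
0 [[132.5, 223.4], [144.9, 250.9], [125.0, 214.3]] L 30.2 topw 11.8
-5 [[133.4, 224.7], [143.9, 249.8], [125.5, 214.7]] L 27.2 topw 12.7
-10 [[134.3, 226.0], [142.8, 248.5], [126.1, 215.2]] L 24.0 topw 13.5
initial:
20 [[126.5, 222.2], [144.8, 255.4], [121.5, 217.4]] L 38.0 topw 6.9
```

View pics/s12.png

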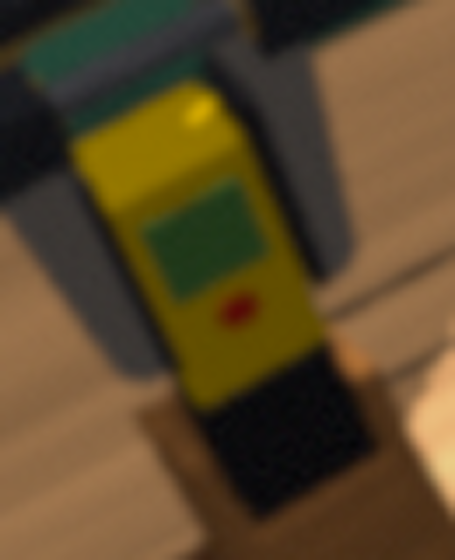

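{"op": "step_arm", "data": {
  "commands": [
    [0,-0.5,0,0],
    [0,-1,0,0],
    [0,-2,0,0],
    [0,-2,0,0],
    [0,-1.5,0,0],
    [0,-0.5,0,0.17],
    [0,0,0,0.17],
    [0,0,0,0.17],
    [0,0,0,0.17],
    [0,0,0,0.17],
    [0,0,0,0.17],
    [0,0,0,0.17],
    [0,0,0,0.17],
    [0,0,0,0]
  ]
}}

```text
time: 18.55
tcp_pos: [450.0, -234.5, 227.3]
eef_rot: [0.085, -0.702, 0.702, -0.085]
wrist_force: [0.2, -0.1, -2.4]
width: 33.7
```

Run:
```python
from h import *
s=arm.read_state(); print({k:np.round(s[k],2) for k in("joint_pos","wrist_force","ft_torque","width","tcp_pos")})
S=cam("scene"); save(S,"s13.png",(70,130,220,270),4); save(cam("top"),"t13.png")
P=s["tcp_pos"]+np.array([0,0,18.7])
print(proj(S,[P+[0,0,25],P,P-[0,0,45],P-[0,0,95]]))
```

```text
{'joint_pos': array([-0.48,  0.16,  1.87,  0.  ,  1.12,  2.42]), 'wrist_force': array([ 0.19, -0.13, -2.39]), 'ft_torque': array([0.05, 0.08, 0.07]), 'width': np.float64(33.69), 'tcp_pos': array([ 450.05, -234.47,  227.3 ])}
[[112.92716027 184.69935151]
 [118.53116764 197.00393974]
 [127.84755828 217.43502913]
 [137.1791303  237.86872358]]
```

View pics/s13.png

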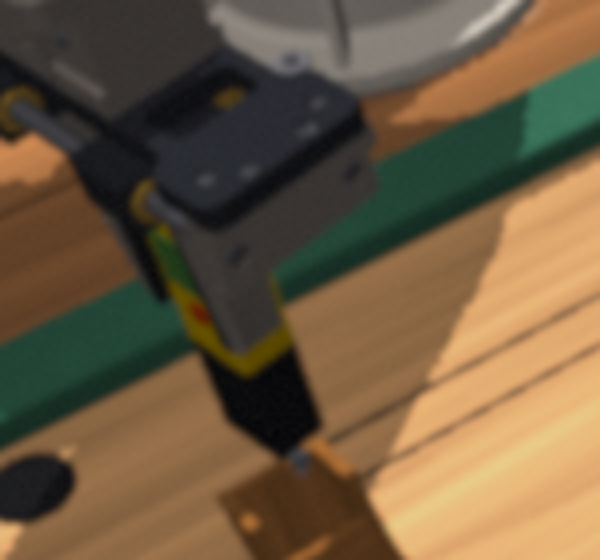

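View pics/t13.png

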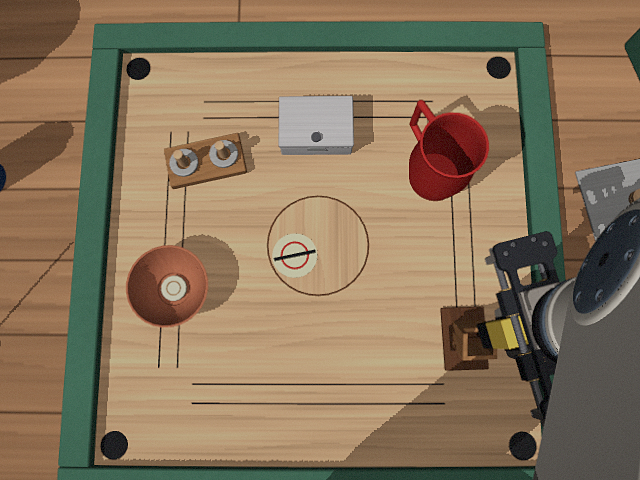

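Run:
```python
from h import *
S=cam("scene"); save(S,"s14.png",(100,180,160,255),8)
P=arm.read_state()["tcp_pos"]+np.array([0,0,18.7])
f=S["frame"].astype(int)
# black lower body mask
blk=(f.max(2)<45); m=np.zeros_like(blk); m[205:250,110:160]=blk[205:250,110:160]
for v in range(212,246): 
    u=np.nonzero(m[v])[0]
    print(v,(u.min(),u.max(),len(u)) if len(u) else None, end=' ')
```

```text
212 None 213 None 214 None 215 None 216 (np.int64(113), np.int64(118), 3) 217 (np.int64(113), np.int64(142), 2) 218 (np.int64(121), np.int64(143), 5) 219 (np.int64(121), np.int64(143), 8) 220 (np.int64(122), np.int64(143), 9) 221 (np.int64(122), np.int64(144), 12) 222 (np.int64(122), np.int64(144), 16) 223 (np.int64(123), np.int64(144), 17) 224 (np.int64(123), np.int64(145), 23) 225 (np.int64(123), np.int64(145), 23) 226 (np.int64(124), np.int64(146), 23) 227 (np.int64(124), np.int64(146), 23) 228 (np.int64(125), np.int64(146), 22) 229 (np.int64(125), np.int64(147), 23) 230 (np.int64(126), np.int64(147), 22) 231 (np.int64(126), np.int64(147), 22) 232 (np.int64(127), np.int64(148), 22) 233 (np.int64(127), np.int64(148), 22) 234 (np.int64(127), np.int64(148), 22) 235 (np.int64(128), np.int64(149), 22) 236 (np.int64(130), np.int64(148), 19) 237 (np.int64(131), np.int64(148), 18) 238 (np.int64(132), np.int64(146), 15) 239 (np.int64(134), np.int64(145), 12) 240 (np.int64(135), np.int64(144), 10) 241 (np.int64(137), np.int64(143), 7) 242 (np.int64(138), np.int64(142), 5) 243 (np.int64(140), np.int64(141), 2) 244 None 245 None
```

View pics/s14.png

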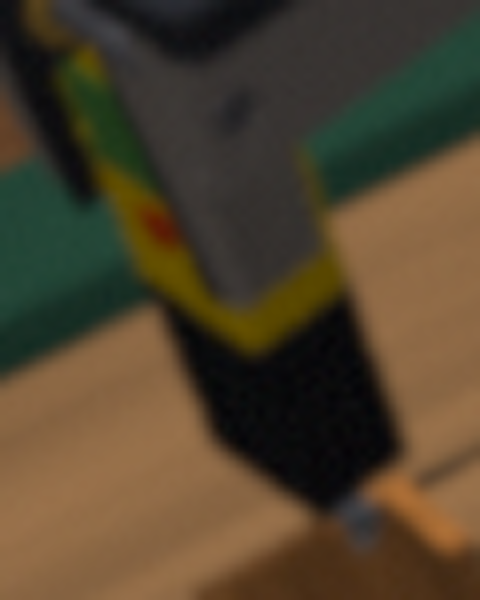

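Run:
```python
from h import *
S=cam("scene"); st=arm.read_state()
P=st["tcp_pos"]+np.array([0,0,18.7]); R=Ro.from_quat(st["eef_rot"]).as_matrix()
# tool x = -y_m ; 
ym=-R[:,0]; ym=ym/np.linalg.norm(ym); xm=np.cross(ym,[0,0,1]); print(xm,ym)
f=S["frame"].astype(float).max(2)
for th in (8,6,4,2,0,-2,-4):
    a=np.radians(th);u=-np.sin(a)*xm+np.cos(a)*np.array([0,0,1]);n=np.cos(a)*xm+np.sin(a)*np.array([0,0,1])
    o=[]
    for sx,sy in((1,-1),(1,1),(-1,1)):
        q=proj(S,[P+sx*12*n+sy*17*ym-50*u,P+sx*12*n+sy*17*ym-90*u]); d=q[1]-q[0]; o+=[round(d[0]/d[1],3),q[1].round(1).tolist()]
    print(th,o)
# subpixel edges of black part
L=[];Rr=[]
for v in range(222,235):
    row=f[v]
    b=row[128:142].mean()
    u=np.arange(110,134); r=row[110:134]; bg=row[112:118].mean(); h=(b+bg)/2
    i=np.nonzero((r[:-1]>h)&(r[1:]<=h))[0][-1]; L.append((v,u[i]+(r[i]-h)/(r[i]-r[i+1])))
    u=np.arange(138,158); r=row[138:158]; bg=row[152:157].mean(); h=(b+bg)/2
    i=np.nonzero((r[:-1]<=h)&(r[1:]>h))[0][0]; Rr.append((v,u[i]+(h-r[i])/(r[i+1]-r[i])))
for e in (L,Rr):
    e=np.array(e); p=np.polyfit(e[:,0],e[:,1],1); print("slope",p[0].round(3),np.std(e[:,1]-np.polyval(p,e[:,0])).round(2))
```

```text
[ 0.23996977 -0.97078034  0.        ] [9.70780341e-01 2.39969770e-01 1.97393939e-04]
8 [np.float64(0.29), [116.5, 239.5], np.float64(0.266), [130.8, 249.9], np.float64(0.233), [143.3, 241.6]]
6 [np.float64(0.337), [118.3, 238.6], np.float64(0.312), [132.5, 249.0], np.float64(0.277), [144.8, 240.3]]
4 [np.float64(0.386), [120.0, 237.6], np.float64(0.361), [134.2, 248.0], np.float64(0.323), [146.4, 239.0]]
2 [np.float64(0.437), [121.6, 236.6], np.float64(0.412), [135.9, 246.9], np.float64(0.371), [147.9, 237.7]]
0 [np.float64(0.491), [123.3, 235.6], np.float64(0.466), [137.5, 245.8], np.float64(0.422), [149.3, 236.3]]
-2 [np.float64(0.549), [124.9, 234.5], np.float64(0.524), [139.2, 244.7], np.float64(0.476), [150.7, 234.9]]
-4 [np.float64(0.61), [126.6, 233.4], np.float64(0.586), [140.8, 243.5], np.float64(0.533), [152.2, 233.4]]
slope 0.448 0.13
slope 0.348 0.08
```

{"op": "step_arm", "data": {
  "commands": [
    [2.2,0,-0.55,0],
    [2.4,0,-0.6,0],
    [2.2,0,-0.53,-0.17],
    [0,0,0,-0.17],
    [0,0,0,-0.17],
    [0,0,0,-0.17],
    [0,0,0,-0.17],
    [0,0,0,-0.17],
    [0,0,0,-0.17],
    [0,0,0,-0.17],
    [0,2,0,0],
    [0,3,0,0],
    [0,2.5,0,0],
    [0,1.5,0,0],
    [0,0,0,0]
  ]
}}

```text
time: 20.62
tcp_pos: [379.2, -233.9, 136.3]
eef_rot: [0.507, -0.493, 0.492, -0.507]
wrist_force: [-0.6, 0.7, -2.0]
width: 33.4
```

Run:
```python
from h import *
plan([400,-235,137],-88.5)
S=cam("scene"); save(S,"s15.png",(60,160,220,310),4); save(cam("top"),"t15.png",(420,290,540,390),5)
```

```text
t 20.62 tcp [ 379.2 -233.9  136.3] down [-0.001  0.001 -1.   ] xhead -88.3 F [-0.6  0.7 -2. ] w 33.4
delta cm tool [ 0.17 -0.07  2.07]
twist rad (sign for down y) 0.003
```

View pics/s15.png

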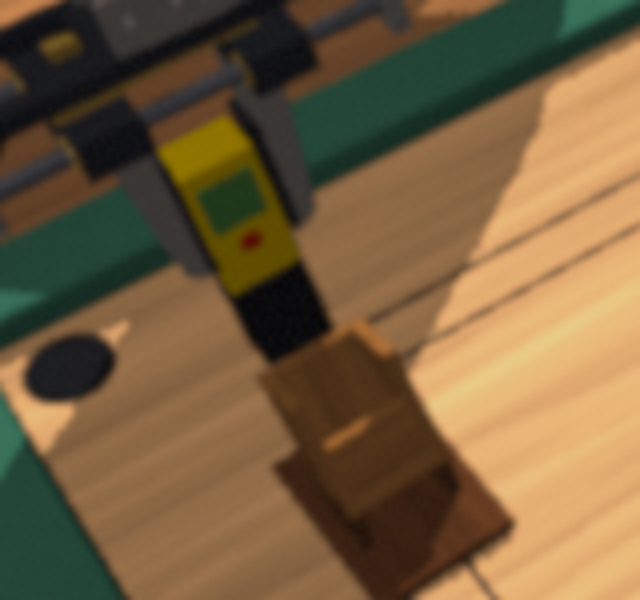

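View pics/t15.png

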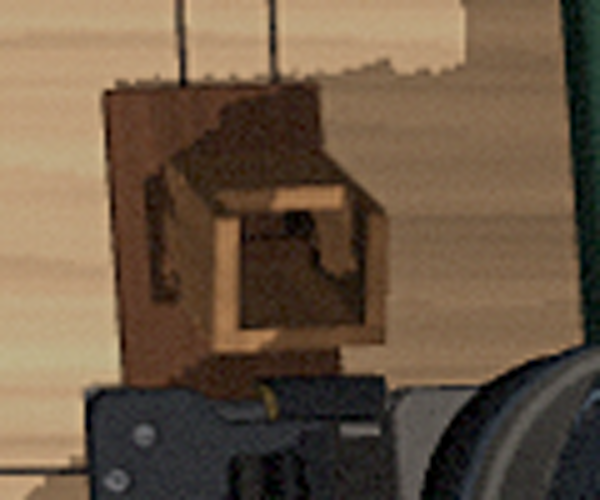

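Run:
```python
from h import *
T=cam("top"); print([onz(T,[[479.6,359.8]],z).round(1) for z in (86,92,98)])
```

```text
[array([[ 413.2, -236.7,   86. ]]), array([[ 413.3, -235. ,   92. ]]), array([[ 413.5, -233.3,   98. ]])]
```

{"op": "step_arm", "data": {
  "commands": [
    [0,0,0.5,0],
    [0,0,0.5,0],
    [0,0,0.2,0],
    [0,0,0,0]
  ]
}}

```text
time: 21.28
tcp_pos: [391.9, -233.8, 136.9]
eef_rot: [0.507, -0.493, 0.493, -0.507]
wrist_force: [-0.6, 0.2, -2.0]
width: 33.4
```

{"op": "step_arm", "data": {
  "commands": [
    [0,0,0.2,0],
    [0,0,0.2,0],
    [0,0,0.1,0],
    [0,0,0,0]
  ]
}}

```text
time: 21.78
tcp_pos: [396.7, -233.7, 136.9]
eef_rot: [0.507, -0.493, 0.493, -0.507]
wrist_force: [0.3, 1.2, -1.9]
width: 34.0
```

{"op": "step_arm", "data": {
  "commands": [
    [0,0,0.1,0],
    [0,0,0,0]
  ]
}}

```text
time: 22.02
tcp_pos: [397.7, -233.7, 136.9]
eef_rot: [0.507, -0.493, 0.493, -0.507]
wrist_force: [-0.4, -0.1, -1.6]
width: 33.5
```

{"op": "step_arm", "data": {
  "commands": [
    [0,0,0.1,0],
    [0,0,0,0]
  ]
}}

```text
time: 22.28
tcp_pos: [398.8, -233.7, 136.9]
eef_rot: [-0.507, 0.493, -0.493, 0.507]
wrist_force: [-0.8, -0.4, -2.1]
width: 33.8
```

{"op": "step_arm", "data": {
  "commands": [
    [0,0,0.1,0],
    [0,0,0,0]
  ]
}}

```text
time: 22.52
tcp_pos: [399.7, -233.7, 136.9]
eef_rot: [-0.507, 0.493, -0.493, 0.507]
wrist_force: [-0.4, -0.3, -1.7]
width: 34.0
```

{"op": "step_arm", "data": {
  "commands": [
    [0,0,0.1,0],
    [0,0,0,0]
  ]
}}

```text
time: 22.78
tcp_pos: [400.7, -233.6, 136.9]
eef_rot: [-0.507, 0.493, -0.493, 0.507]
wrist_force: [-0.2, 1.2, -1.1]
width: 33.9
```

{"op": "step_arm", "data": {
  "commands": [
    [0,0,0.1,0],
    [0,0,0,0]
  ]
}}

```text
time: 23.02
tcp_pos: [401.7, -233.6, 136.9]
eef_rot: [0.507, -0.493, 0.493, -0.507]
wrist_force: [0.5, -0.1, -2.2]
width: 33.8
```

{"op": "step_arm", "data": {
  "commands": [
    [0,0,0.1,0],
    [0,0,0,0]
  ]
}}

```text
time: 23.28
tcp_pos: [402.7, -233.6, 136.9]
eef_rot: [-0.507, 0.493, -0.493, 0.507]
wrist_force: [0.0, 0.1, -1.0]
width: 33.5
```

{"op": "step_arm", "data": {
  "commands": [
    [0,0,0.1,0],
    [0,0,0,0]
  ]
}}

```text
time: 23.52
tcp_pos: [403.7, -233.5, 136.9]
eef_rot: [-0.507, 0.493, -0.493, 0.507]
wrist_force: [0.0, -0.3, -1.5]
width: 33.9
```

{"op": "step_arm", "data": {
  "commands": [
    [0,0,0.1,0],
    [0,0,0,0]
  ]
}}

```text
time: 23.78
tcp_pos: [404.7, -233.5, 136.9]
eef_rot: [0.507, -0.493, 0.493, -0.507]
wrist_force: [-0.9, 0.0, -1.8]
width: 33.8
```

Run:
```python
from h import *
S=cam("scene"); save(S,"s16.png",(80,180,180,280),6)
```

```text
(no output)
```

View pics/s16.png

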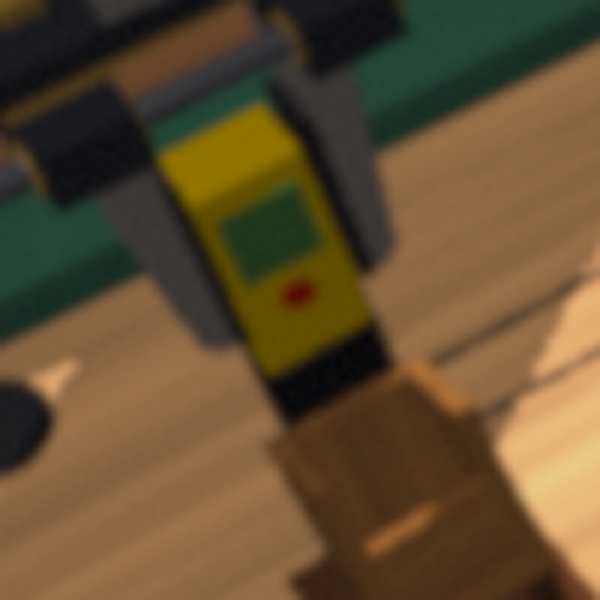

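{"op": "step_arm", "data": {
  "commands": [
    [0,0,0.15,0],
    [0,0,0,0]
  ]
}}

```text
time: 24.08
tcp_pos: [406.3, -233.5, 136.9]
eef_rot: [0.507, -0.493, 0.493, -0.507]
wrist_force: [-0.4, 0.1, -1.6]
width: 34.0
```

{"op": "step_arm", "data": {
  "commands": [
    [0,0,0.15,0],
    [0,0,0,0]
  ]
}}

```text
time: 24.32
tcp_pos: [407.2, -233.3, 136.8]
eef_rot: [0.507, -0.493, 0.492, -0.507]
wrist_force: [-2.6, -0.5, -0.5]
width: 33.6
```

{"op": "step_arm", "data": {
  "commands": [
    [0,0,-0.3,0],
    [0,-2,0,0],
    [0,-2,0,0],
    [-1.35,-1,0.9,0],
    [-2.7,0,1.85,0],
    [-4.05,0,2.8,0],
    [-4.05,0,2.8,0],
    [-4.05,0,2.8,0],
    [-4.05,0,2.8,0],
    [-3.5,0,2.4,0],
    [-2,0,1.4,0],
    [-1,0,0.7,0],
    [0,0,0,-0.09],
    [0,0,0,-0.086],
    [0,2.5,0,0],
    [0,2,0,0],
    [0,0,0,0]
  ]
}}

```text
time: 26.45
tcp_pos: [579.8, 38.4, 140.5]
eef_rot: [0.549, -0.447, 0.446, -0.547]
wrist_force: [-0.8, 0.4, -1.9]
width: 34.0
```

Run:
```python
from h import *
plan([582.4,39.5,138],-78.2)
S=cam("scene"); save(S,"s17.png",(260,140,380,265),5); save(cam("top"),"t17.png",(220,180,400,330),4)
s=arm.read_state();P=s["tcp_pos"]+np.array([0,0,18.7]); print(proj(S,[P+[0,0,25],P,P-[0,0,45],P-[0,0,95],P-[0,0,117]]))
```

```text
t 26.45 tcp [579.8  38.4 140.5] down [-0.003 -0.    -1.   ] xhead -78.32 F [-0.8  0.4 -1.9] w 34.0
delta cm tool [-0.05  0.25  0.28]
twist rad (sign for down y) -0.002
[[321.22468562 191.43087694]
 [320.82071222 201.78651605]
 [320.1421325  219.17802584]
 [319.45347907 236.82322128]
 [319.16999993 244.08542222]]
```

View pics/s17.png

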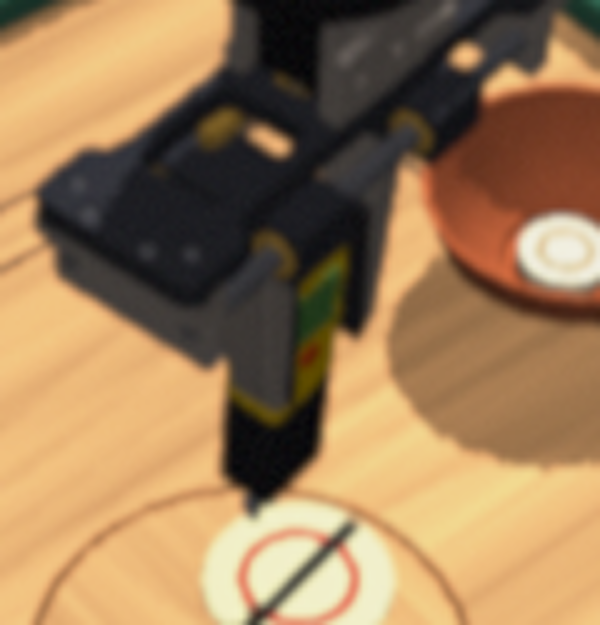

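View pics/t17.png

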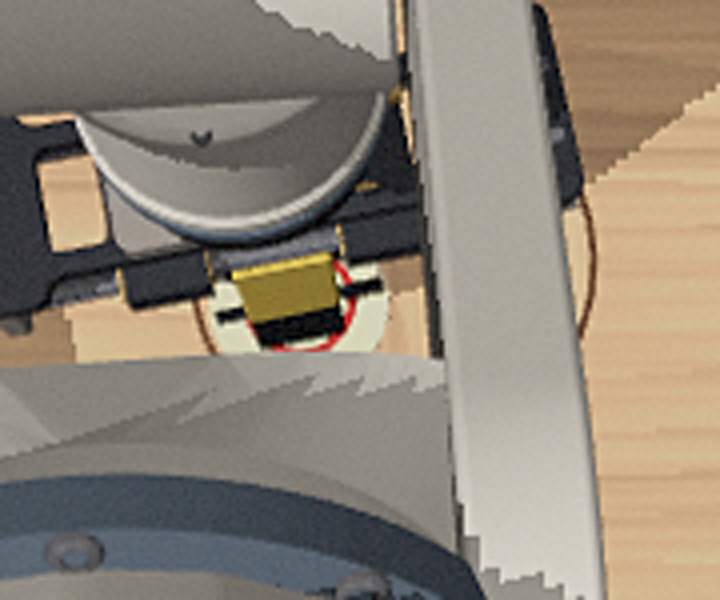

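```bash
cat > tl.py <<'E'
from h import *
def tl(S,st,ths=(4,0,-4,-6,-8,-10,-12),off=(-.15,1.4),drop=117):
    P=st["tcp_pos"]+np.array([0,0,18.7]); R=Ro.from_quat(st["eef_rot"]).as_matrix()
    ym=-R[:,0]; xm=np.cross(ym,[0,0,1]); xm/=np.linalg.norm(xm); z=np.array([0,0,1.])
    for th in ths:
        a=np.radians(th);u=-np.sin(a)*xm+np.cos(a)*z;n=np.cos(a)*xm+np.sin(a)*z
        o=[]
        for sx,sy in((-1,-1),(1,-1),(1,1)):
            q=proj(S,[P+sx*12*n+sy*17*ym-45*u,P+sx*12*n+sy*17*ym-95*u])+off; d=q[1]-q[0]; o+=[round(d[0]/d[1],3),q[0].round(1).tolist(),q[1].round(1).tolist()]
        q=proj(S,[P-drop*u-8*ym,P-drop*u+8*ym])+off
        print(th,*o,"pins",q.round(1).tolist())
E
python3 - <<'E'
from tl import *
S=cam("scene"); save(S,"s18.png",(295,185,345,260),8)
tl(S,arm.read_state())
E
```

```text
4 0.067 [310.2, 224.1] [311.5, 242.6] 0.042 [321.0, 230.2] [321.8, 248.6] 0.012 [332.9, 218.7] [333.1, 237.3] pins [[320.0, 250.2], [325.3, 244.9]]
0 -0.01 [308.8, 222.9] [308.6, 240.5] -0.039 [319.6, 229.6] [318.9, 247.1] -0.068 [331.5, 218.2] [330.3, 235.8] pins [[316.6, 248.1], [321.8, 242.9]]
-4 -0.095 [307.4, 221.7] [305.9, 238.4] -0.128 [318.1, 229.0] [316.0, 245.5] -0.157 [330.0, 217.6] [327.4, 234.3] pins [[313.2, 245.8], [318.5, 240.6]]
-6 -0.141 [306.8, 221.1] [304.5, 237.3] -0.176 [317.4, 228.7] [314.6, 244.6] -0.205 [329.3, 217.2] [326.0, 233.4] pins [[311.5, 244.6], [316.8, 239.4]]
-8 -0.19 [306.1, 220.4] [303.1, 236.1] -0.228 [316.7, 228.3] [313.2, 243.7] -0.257 [328.6, 216.9] [324.6, 232.6] pins [[309.8, 243.3], [315.1, 238.2]]
-10 -0.242 [305.4, 219.8] [301.8, 234.9] -0.283 [316.0, 227.9] [311.7, 242.8] -0.311 [327.9, 216.5] [323.2, 231.6] pins [[308.2, 242.1], [313.5, 236.9]]
-12 -0.298 [304.8, 219.1] [300.4, 233.7] -0.343 [315.2, 227.5] [310.3, 241.8] -0.37 [327.2, 216.1] [321.8, 230.7] pins [[306.5, 240.7], [311.8, 235.6]]
```

View pics/s18.png

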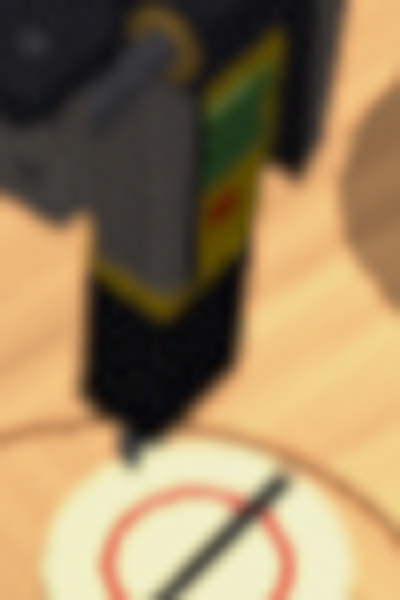

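```bash
cat > edge.py <<'E'
from tl import *
def edges(S,vL,vR,mid,spL,spR):
    f=cv2.GaussianBlur(S["frame"],(0,0),0.6).astype(float)
    lum=f[...,2]  # blue: low for both black and yellow, high for wood/patch
    out=[]
    for (v0,v1),sgn,sp in((vL,-1,spL),(vR,1,spR)):
        e=[]
        for v in range(v0,v1):
            us=np.arange(mid(v),mid(v)+sgn*sp,sgn).astype(int); r=lum[v,us]
            bg=r[-4:].mean(); b=r[:4].mean(); h=(b+bg)/2
            i=np.nonzero((r[:-1]<=h)&(r[1:]>h))[0]
            if len(i): i=i[0]; e.append((v,us[i]+sgn*(h-r[i])/(r[i+1]-r[i])))
        e=np.array(e); p=np.polyfit(e[:,0],e[:,1],1); res=e[:,1]-np.polyval(p,e[:,0])
        k=abs(res)<2*res.std()+.05; p=np.polyfit(e[k,0],e[k,1],1); out.append(p)
        print("slope",p[0].round(3),"at v",v0,np.polyval(p,v0).round(1),"v1",v1,np.polyval(p,v1).round(1),"rms",res.std().round(2),"n",k.sum())
    return out
E
python3 - <<'E'
from edge import *
S=cam("scene")
edges(S,(222,233),(219,229),lambda v:315,18,20)
edges(S,(222,233),(208,229),lambda v:321,18,16)
E
```

```text
slope -0.027 at v 222 305.2 v1 233 304.9 rms 0.1 n 11
slope -0.209 at v 219 326.4 v1 229 324.3 rms 0.14 n 10
slope -0.034 at v 222 306.3 v1 233 305.9 rms 0.03 n 11
slope -0.119 at v 208 327.2 v1 229 324.7 rms 0.14 n 21
```

Run:
```python
from tl import *
T=cam("top"); save(T,"t18.png",(270,235,325,275),14)
st=arm.read_state();P=st["tcp_pos"]+np.array([0,0,18.7]); R=Ro.from_quat(st["eef_rot"]).as_matrix()
ym=-R[:,0]; xm=np.cross(ym,[0,0,1]); z=np.array([0,0,1.])
for th in (4,0,-4,-8):
    a=np.radians(th);u=-np.sin(a)*xm+np.cos(a)*z;n=np.cos(a)*xm+np.sin(a)*z
    q=proj(T,[P-12*n+25*u,P-12*n-45*u,P-12*n-95*u]); print(th,((q-[270,235]+.5)*14).round(0).tolist())
```

```text
4 [[288.0, 121.0], [318.0, 204.0], [337.0, 255.0]]
0 [[284.0, 102.0], [324.0, 232.0], [348.0, 312.0]]
-4 [[280.0, 83.0], [329.0, 259.0], [359.0, 368.0]]
-8 [[275.0, 63.0], [334.0, 286.0], [370.0, 423.0]]
```

View pics/t18.png

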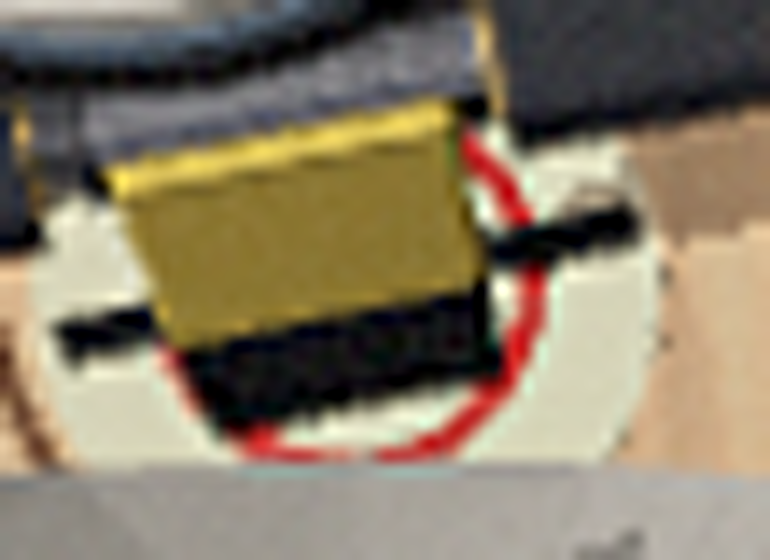

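Run:
```python
from tl import *
T=cam("top");S=cam("scene")
st=arm.read_state();P=st["tcp_pos"]+np.array([0,0,18.7]); R=Ro.from_quat(st["eef_rot"]).as_matrix()
ym=-R[:,0]; xm=np.cross(ym,[0,0,1]); z=np.array([0,0,1.])
b=np.array([[295.4,263.2]]); tp=np.array([[270+288/14-.5,235+157/14-.5]]); m=np.array([[270+333/14-.5,235+317/14-.5]])
for dz in (0,4):
    B=onz(T,b,P[2]-95+dz)[0]; M=onz(T,m,P[2]-45+dz)[0]; A=onz(T,tp,P[2]+25+dz)[0]
    for n,q in(("top",A),("mid",M),("bot",B)): print(dz,n,q.round(1),"xm off",((q-P)@xm+12).round(1),"ym",((q-P)@ym).round(1))
pin=np.array([[311.,242.3]])-[-.15,1.41]
for zz in (38,42,46): q=onz(S,pin,zz)[0]; print(zz,q.round(1),"xm",((q-P)@xm).round(1),"ym",((q-P)@ym).round(1))
```

```text
0 top [565.   36.2 186.4] xm off -5.1 ym 0.5
0 mid [561.3  35.6 116.4] xm off -8.8 ym 0.7
0 bot [560.2  35.   66.4] xm off -10.0 ym 0.3
4 top [564.2  35.9 190.4] xm off -5.9 ym 0.4
4 mid [560.6  35.4 120.4] xm off -9.5 ym 0.6
4 bot [559.6  34.8  70.4] xm off -10.7 ym 0.2
38 [562.4  34.9  38. ] xm -19.8 ym -0.2
42 [564.8  32.8  42. ] xm -17.9 ym -2.7
46 [567.2  30.8  46. ] xm -16.0 ym -5.1
```

{"op": "step_arm", "data": {
  "commands": [
    [0,0,0.5,0],
    [0,0.5,0.5,0],
    [0,1,0.5,0],
    [0,0.7,0,0],
    [0,0.3,0,0],
    [0,0,0,0]
  ]
}}

```text
time: 27.55
tcp_pos: [595.7, 42.2, 116.5]
eef_rot: [0.549, -0.446, 0.446, -0.548]
wrist_force: [0.3, 0.7, -1.6]
width: 33.9
```

Run:
```python
from tl import *
plan([582.4,39.5,138],-78.2)
S=cam("scene"); save(S,"s20.png",(290,200,350,275),8); save(cam("top"),"t20.png",(270,225,325,275),14)
```

```text
t 27.55 tcp [595.7  42.2 116.5] down [-0.001 -0.    -1.   ] xhead -78.27 F [ 0.3  0.7 -1.6] w 33.9
delta cm tool [-0.   -2.15 -1.36]
twist rad (sign for down y) -0.001
```

View pics/s20.png

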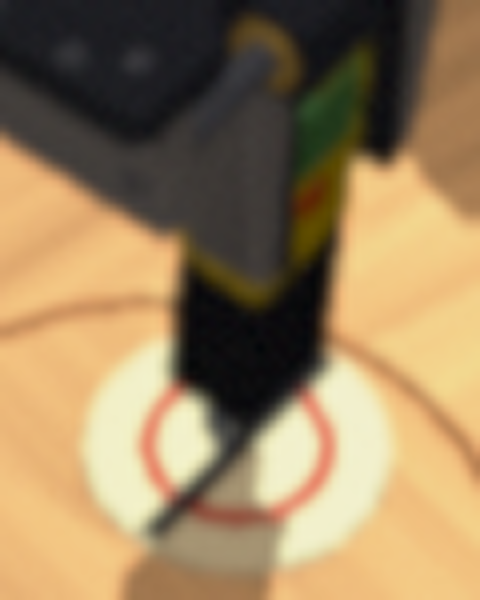

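View pics/t20.png

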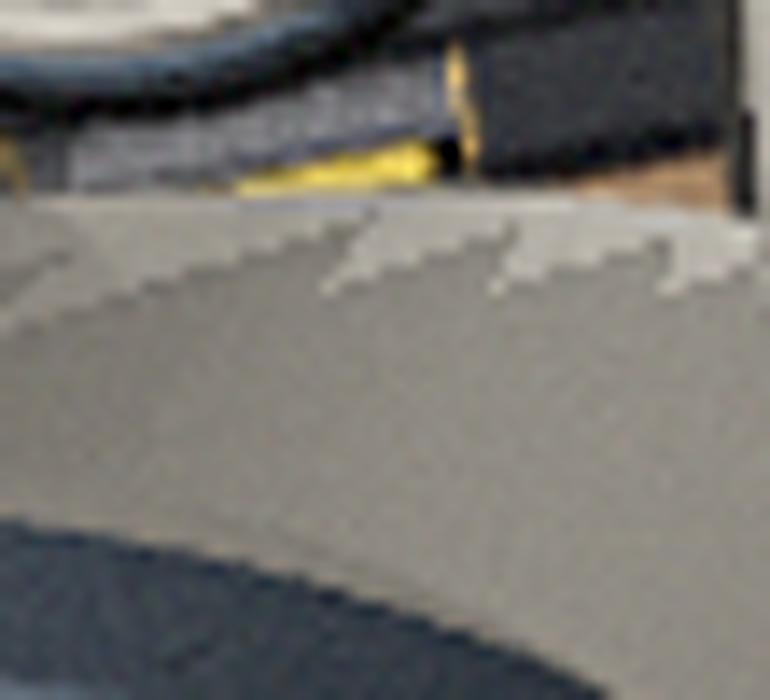

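Run:
```python
from tl import *
S=cam("scene"); im=S["frame"][240:272,300:340,::-1]
im=np.clip(im.astype(float)*1.3+10,0,255).astype(np.uint8)
cv2.imwrite("pics/s21.png",cv2.resize(im,None,fx=18,fy=18,interpolation=cv2.INTER_CUBIC))
C=np.array([582.4,39.5,14.]); y=np.array([np.cos(np.radians(101.8)),np.sin(np.radians(101.8)),0])
off=np.array([-.15,1.41])
for nm,p in(("c",C),("-8",C-8*y),("+8",C+8*y),("-35",C-35*y),("-8 z22",C-8*y+[0,0,8]),("-8 z30",C-8*y+[0,0,16])):
    q=proj(S,p)[0]+off; print(nm,q.round(1),((q-[300,240]+.5)*18).round())
```

```text
c [319.3 255.1] [356. 281.]
-8 [316.7 257.7] [310. 327.]
+8 [321.8 252.5] [402. 234.]
-35 [307.9 266.6] [151. 488.]
-8 z22 [316.8 255.2] [311. 283.]
-8 z30 [316.9 252.7] [313. 238.]
```

View pics/s21.png

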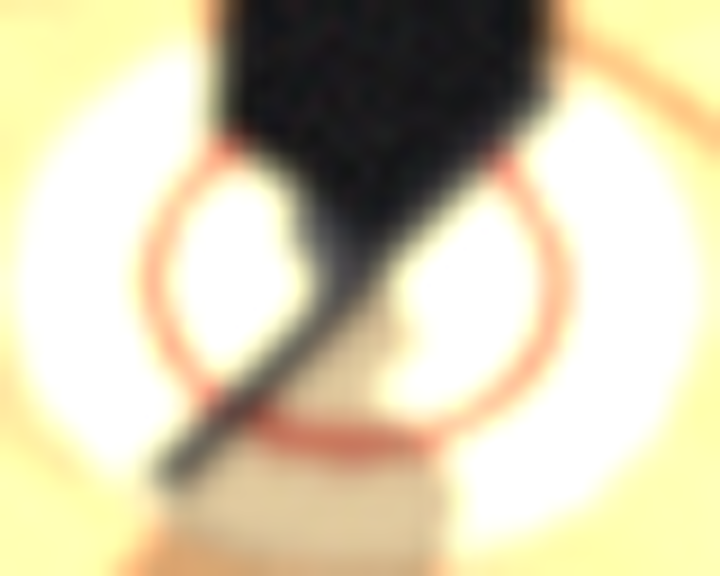

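{"op": "step_arm", "data": {
  "commands": [
    [0,0.2,-0.25,0],
    [0,0.2,0,0],
    [0,0,0,0]
  ]
}}

```text
time: 28.08
tcp_pos: [593.4, 41.7, 112.7]
eef_rot: [0.549, -0.446, 0.446, -0.548]
wrist_force: [-0.1, -0.2, -2.6]
width: 34.2
```

```bash
cat > v.py <<'E'
from tl import *
import sys
def look(name):
    S=cam("scene"); im=S["frame"][235:275,298:340,::-1]
    im=np.clip(im.astype(float)*1.15+25,0,255).astype(np.uint8)
    cv2.imwrite("pics/"+name,cv2.resize(im,None,fx=15,fy=15,interpolation=cv2.INTER_CUBIC))
    C=np.array([582.4,39.5,14.]); y=np.array([np.cos(np.radians(101.8)),np.sin(np.radians(101.8)),0]); off=np.array([-.15,1.41])
    for zz in (0,2,4,8): 
        q=proj(S,C-8*y+[0,0,zz])[0]+off; print("-8 pin at height",zz,((q-[298,235]+.5)*15).round())
    s=arm.read_state(); print(np.round(s["tcp_pos"],1),np.round(s["wrist_force"],1),np.round(s["ft_torque"],2))
look(sys.argv[1])
E
python3 v.py s22.png
```

```text
-8 pin at height 0 [288. 348.]
-8 pin at height 2 [289. 339.]
-8 pin at height 4 [289. 329.]
-8 pin at height 8 [290. 311.]
[593.6  41.7 112.8] [ 0.3 -0.1 -2. ] [-0.02  0.11  0.01]
```

View pics/s22.png

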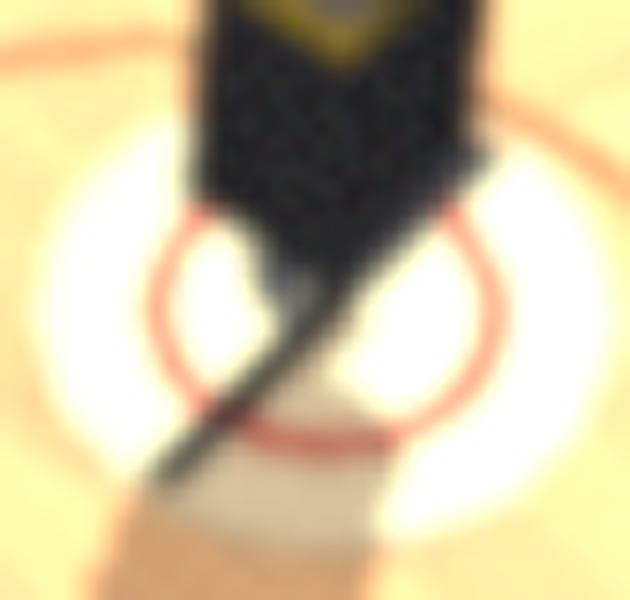

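{"op": "step_arm", "data": {
  "commands": [
    [0,0.2,0,0],
    [0,0.15,0,0],
    [0,0,0,0]
  ]
}}

```text
time: 28.5
tcp_pos: [593.5, 41.8, 109.2]
eef_rot: [0.549, -0.446, 0.446, -0.548]
wrist_force: [-0.5, -0.1, -1.9]
width: 33.8
```

{"op": "step_arm", "data": {
  "commands": [
    [0,0.1,0,0],
    [0,0,0,0]
  ]
}}

```text
time: 28.75
tcp_pos: [593.6, 41.7, 108.4]
eef_rot: [0.548, -0.446, 0.446, -0.548]
wrist_force: [-0.1, -0.1, -1.4]
width: 33.8
```

{"op": "step_arm", "data": {
  "commands": [
    [0,0.1,0,0],
    [0,0,0,0]
  ]
}}

```text
time: 29.0
tcp_pos: [593.6, 41.8, 107.3]
eef_rot: [0.548, -0.446, 0.446, -0.548]
wrist_force: [0.2, -0.4, -1.1]
width: 33.7
```

```bash
python3 v.py s23.png
```

```text
-8 pin at height 0 [288. 348.]
-8 pin at height 2 [289. 339.]
-8 pin at height 4 [289. 329.]
-8 pin at height 8 [290. 311.]
[593.6  41.8 107.4] [-0.3  0.2 -2.7] [ 0.    0.1  -0.05]
```

View pics/s23.png

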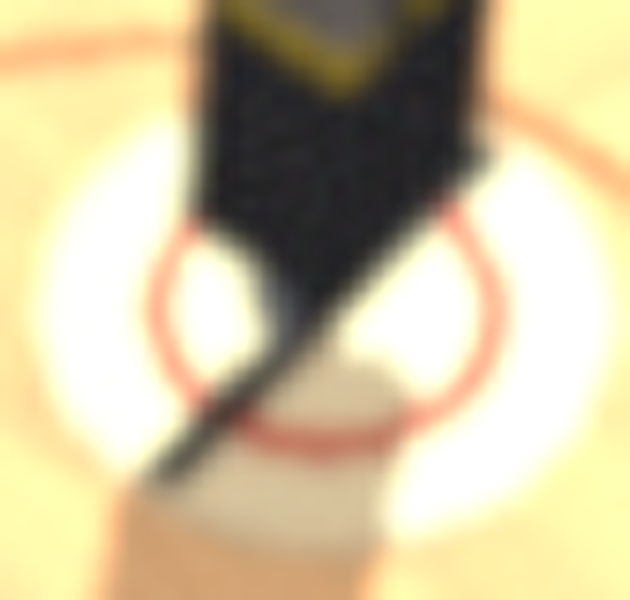

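{"op": "step_arm", "data": {
  "commands": [
    [0,0.1,0,0],
    [0,0,0,0]
  ]
}}

```text
time: 29.3
tcp_pos: [593.7, 41.8, 106.5]
eef_rot: [-0.548, 0.446, -0.446, 0.549]
wrist_force: [-0.5, -0.5, 0.6]
width: 34.0
```

{"op": "step_arm", "data": {
  "commands": [
    [0,0.1,0,0],
    [0,0,0,0]
  ]
}}

```text
time: 29.55
tcp_pos: [593.6, 41.7, 105.4]
eef_rot: [-0.548, 0.446, -0.446, 0.549]
wrist_force: [-0.6, 0.3, 1.7]
width: 33.9
```

{"op": "step_arm", "data": {
  "commands": [
    [0,0.1,0,0],
    [0,0,0,0]
  ]
}}

```text
time: 29.8
tcp_pos: [593.6, 41.7, 104.3]
eef_rot: [0.549, -0.446, 0.446, -0.548]
wrist_force: [0.1, -0.8, 1.1]
width: 34.1
```

```bash
python3 v.py s24.png
python3 - <<'E'
from edge import *
S=cam("scene"); save(S,"s25.png",(290,190,350,270),7)
tl(S,arm.read_state(),(2,0,-2,-4,-6))
edges(S,(231,243),(228,240),lambda v:317,18,17)
E
```

```text
-8 pin at height 0 [288. 348.]
-8 pin at height 2 [289. 339.]
-8 pin at height 4 [289. 329.]
-8 pin at height 8 [290. 311.]
[593.6  41.8 104.4] [-1.4 -0.9  0.9] [-0.01  0.31 -0.02]
2 0.017 [314.7, 240.3] [315.0, 257.1] -0.011 [325.2, 246.7] [325.1, 263.4] -0.04 [336.7, 235.3] [336.0, 252.2] pins [[322.9, 264.2], [328.0, 259.0]]
0 -0.025 [314.0, 239.8] [313.6, 256.1] -0.055 [324.5, 246.5] [323.7, 262.7] -0.084 [336.0, 235.0] [334.6, 251.4] pins [[321.3, 263.1], [326.3, 257.9]]
-2 -0.069 [313.4, 239.2] [312.3, 255.1] -0.101 [323.8, 246.1] [322.2, 261.9] -0.13 [335.3, 234.7] [333.2, 250.6] pins [[319.6, 262.0], [324.7, 256.8]]
-4 -0.115 [312.7, 238.6] [310.9, 254.0] -0.15 [323.1, 245.8] [320.8, 261.0] -0.178 [334.6, 234.4] [331.8, 249.8] pins [[317.9, 260.9], [323.0, 255.7]]
-6 -0.165 [312.1, 238.0] [309.6, 252.9] -0.202 [322.4, 245.5] [319.4, 260.2] -0.23 [333.9, 234.1] [330.4, 249.0] pins [[316.3, 259.7], [321.4, 254.5]]
slope 0.473 at v 231 306.9 v1 243 312.6 rms 1.34 n 12
slope -0.122 at v 228 331.3 v1 240 329.8 rms 0.05 n 12
```

View pics/s24.png

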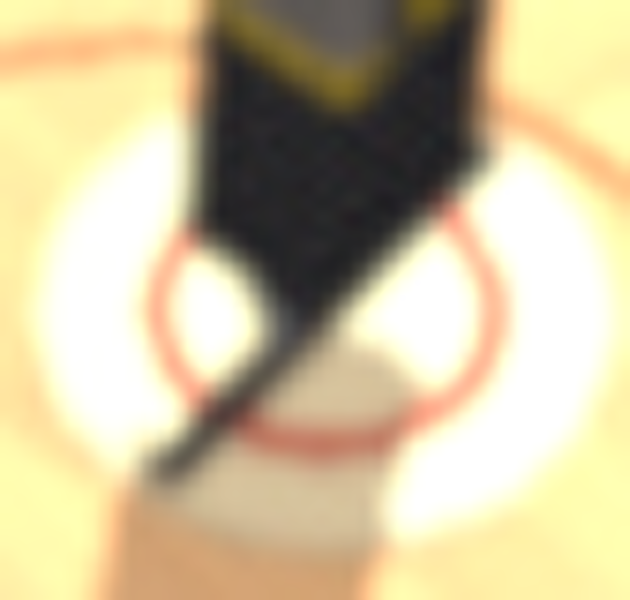

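View pics/s25.png

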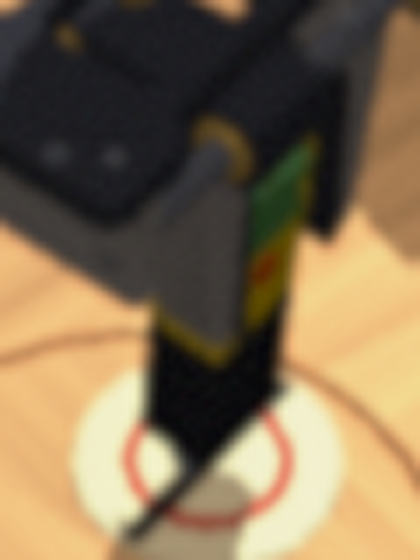

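{"op": "step_arm", "data": {
  "commands": [
    [0,0.1,0,0],
    [0,0.1,0,0],
    [0,0.05,0,0],
    [0,0,0,0],
    [0,0,0,0]
  ]
}}

```text
time: 30.52
tcp_pos: [593.6, 41.7, 101.9]
eef_rot: [0.549, -0.446, 0.446, -0.548]
wrist_force: [-2.0, -0.5, 2.4]
width: 33.9
```

```bash
python3 v.py s26.png
python3 - <<'E'
from edge import *
F=[];z=[];t=[]
for i in range(14):
    S=cam("scene"); s=arm.read_state(); F.append(s["wrist_force"]); z.append(s["tcp_pos"]); t.append(s["ft_torque"])
print(np.mean(F,0).round(2),np.std(F,0).round(2),np.mean(z,0).round(2),np.std(z,0).round(2),np.mean(t,0).round(3),s["time"])
save(S,"s27.png",(290,190,350,270),7)
E
```

```text
-8 pin at height 0 [288. 348.]
-8 pin at height 2 [289. 339.]
-8 pin at height 4 [289. 329.]
-8 pin at height 8 [290. 311.]
[593.6  41.8 101.9] [-1.5 -0.2  2.7] [-0.11  0.53 -0.01]
[-1.62 -0.53  3.13] [0.68 0.5  0.35] [593.59  41.75 101.89] [0.01 0.02 0.02] [-0.13   0.592  0.003] 31.275
```

View pics/s26.png

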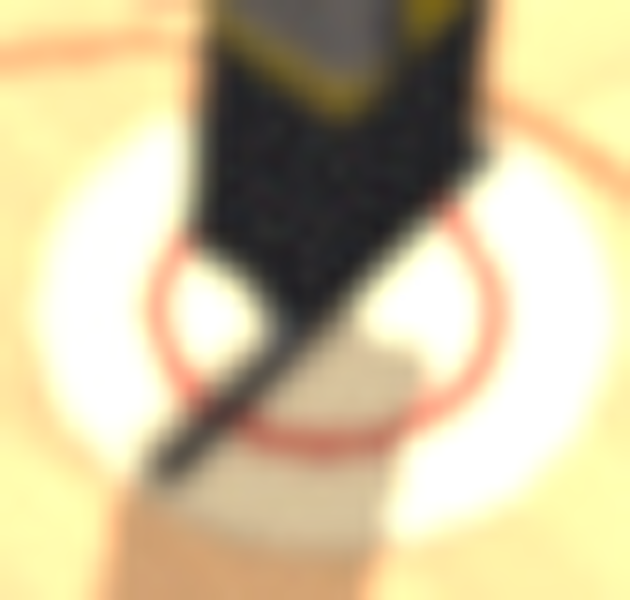

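Run:
```python
from edge import *
S=cam("scene"); 
f=S["frame"][...,2].astype(int)
for v in range(232,252,1): print(v,f[v,304:318].tolist(),f[v,324:338].tolist())
tl(S,arm.read_state(),(2,0,-2,-4))
T=cam("top"); save(T,"t28.png")
```

```text
232 [93, 77, 66, 61, 58, 58, 59, 61, 57, 54, 53, 54, 52, 52] [30, 14, 1, 0, 0, 3, 31, 79, 121, 138, 141, 140, 139, 136]
233 [113, 101, 87, 72, 64, 63, 62, 57, 54, 53, 53, 54, 52, 51] [28, 13, 0, 0, 0, 6, 34, 81, 122, 139, 140, 139, 137, 135]
234 [124, 120, 110, 95, 82, 79, 76, 58, 47, 47, 52, 52, 51, 51] [26, 9, 0, 0, 4, 14, 43, 87, 123, 137, 137, 136, 135, 133]
235 [127, 126, 122, 113, 106, 103, 98, 69, 41, 43, 49, 51, 53, 51] [26, 8, 0, 5, 13, 20, 51, 95, 126, 135, 134, 134, 134, 133]
236 [121, 121, 116, 112, 111, 113, 108, 74, 35, 31, 40, 46, 50, 51] [23, 12, 8, 10, 12, 21, 58, 101, 125, 132, 132, 134, 132, 132]
237 [103, 103, 100, 99, 102, 105, 95, 64, 29, 18, 24, 35, 43, 47] [22, 10, 14, 11, 13, 23, 66, 107, 127, 131, 132, 131, 133, 131]
238 [98, 103, 106, 107, 108, 106, 89, 58, 26, 16, 18, 19, 31, 37] [23, 14, 11, 15, 11, 30, 71, 112, 129, 132, 131, 132, 130, 129]
239 [112, 116, 120, 122, 123, 118, 97, 59, 25, 10, 15, 15, 19, 27] [18, 14, 13, 11, 13, 32, 75, 113, 128, 130, 129, 130, 128, 128]
240 [124, 125, 126, 127, 128, 121, 95, 55, 25, 13, 15, 13, 15, 14] [19, 16, 13, 15, 14
[... 1403 characters left out ...]
 65, 38, 21, 15, 13, 15, 14] [73, 120, 159, 169, 138, 118, 153, 188, 202, 205, 206, 204, 200, 184]
2 0.017 [314.7, 241.2] [315.0, 257.9] -0.011 [325.2, 247.6] [325.0, 264.2] -0.04 [336.6, 236.1] [335.9, 252.9] pins [[322.9, 265.0], [327.9, 259.7]]
0 -0.025 [314.0, 240.6] [313.6, 256.9] -0.054 [324.5, 247.3] [323.6, 263.5] -0.084 [335.9, 235.9] [334.5, 252.2] pins [[321.2, 263.9], [326.3, 258.7]]
-2 -0.069 [313.3, 240.1] [312.3, 255.9] -0.101 [323.8, 247.0] [322.2, 262.7] -0.13 [335.2, 235.6] [333.1, 251.4] pins [[319.5, 262.8], [324.6, 257.6]]
-4 -0.116 [312.7, 239.5] [310.9, 254.8] -0.15 [323.1, 246.7] [320.8, 261.8] -0.179 [334.5, 235.3] [331.7, 250.6] pins [[317.9, 261.6], [323.0, 256.5]]
```

View pics/t28.png

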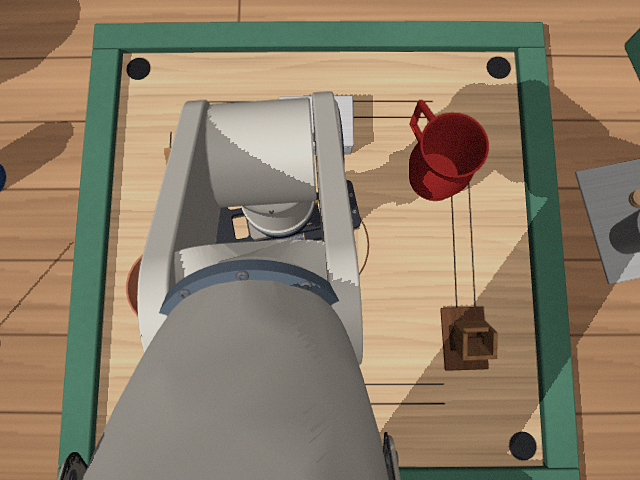

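View pics/s27.png

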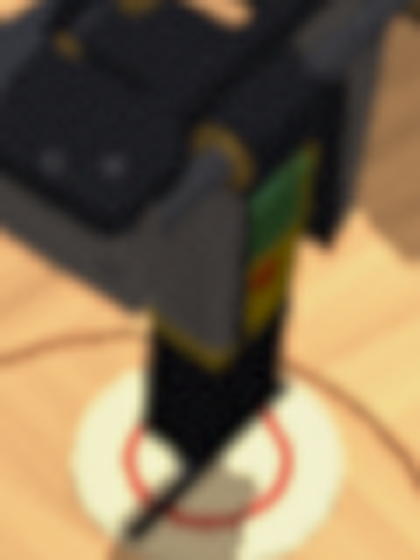

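Run:
```python
from station import arm
print(arm.finish_job())
```

```text
the job is handed in; nothing more can be done
None
```

The job is handed in at about 31 s. The striker is in the terracotta bowl. The meter is held in the gripper, pins down in the red ring and lined up with the black line, pressing lightly on the patch.

The gripper could only point straight down. I drew the meter partway out of its leaning stand, straightened it in the grip against the sleeve edge at about 8 N, and then lifted it clear.

Last checks:
- **Striker:** it was seen lying in the bowl after release and again with the meter over the patch. The bowl had not visibly moved.
- **Push:** the gripper moved about 5 mm down after first contact, and the mean push was about 4.9 N. That puts the foot 5 to 6 mm in. There was also a small sideways force of about 1.6 N.
- **Upright:** views taken at the patch show the meter about 1 to 2° past vertical. An earlier view beside the stand read about 2° the other way, so I trust the tilt only to within about 2 to 3°.
- **Position:** the meter had slid several millimetres sideways and slightly up in the jaws while being straightened. I allowed for this, and the pins look centred to within about 1 to 2 mm. One cruder estimate from the housing's lower corners, partly put down to their rounding, came out 1 to 3 mm off along the line.
- **Other things:** the jug and stand looked unmoved in the last top view. The arm then hid most of the bowl, aluminium box and peg board, and I made no further check of them.

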